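Clamp a large tissue block in the sprung microtome clamp

ROBOT

A 6-joint arm with a two-finger parallel gripper is mounted at the origin on the work surface; the furniture and walls round the work are solid. World frame = base frame: x ahead of the robot, y to its left, z up, the work surface at z = 0. Lengths are in m, angles in degrees, forces in N, time in s.
With the tool pointing down it reaches from about 0.3 to 0.825 m from the base axis. Payload 5.4 kg.
Tool frame: the origin (TCP) lies between the finger pads; the fingertips stand 19 mm ahead of it and the grasp point (between the pads) is the TCP (tip_extent is the distance from the TCP to the fingertips, in m); z points along the fingers, y is the line along which they close (so a half turn about z gives the same grasp; the last joint's range is limited). The gripper opens to 92 mm and grips with 3 to 60 N. Pads are 20 mm wide; open, the fingers measure 128 mm over their backs; the gripper's body (75 mm by 189 mm) begins 69 mm behind the grasp point.
Start: joints at [-88.814, 9.076, 91.501, -0, 79.423, -12.038], TCP at [0.132, -0.56, 0.207] pointing down, gripper open.
Joint ranges: [-166.64, 166.64], [-54.1, 131.32], [10.49, 154.53], [-73.88, 253.88], [9.74, 151.15], [-171.62, 171.62]. Speed limits (degrees/s): [147.25, 147.25, 180, 180, 180, 180].

INTERFACE

Orientations are given as [roll, pitch, yaw] about the fixed x, y, z axes, in that order (R = Rz(yaw) Ry(pitch) Rx(roll)).
In Python, from bench import sense, camera, close_job, tip_extent gives the robot as it stands.
- The arm moves only by the tool play_rows, never from a script. Its argument "moves" is a list of rows, each a list of 5 numbers: the opening, from 0 (shut) to 1 (fully open), then the shift along the tool's x, y, z in cm, then the turn about the tool's z in degrees. A call has 1 to 20 rows; each row shifts and turns the commanded pose from where the row before left it, along the tool's axes as they then stand; what a row does not reach is not made up. A row lasts 1/10 s, in which the tool goes at most 50 mm and 8.59 degrees, less where a joint would pass 70% of its speed; a pose out of reach is approached as far as the arm can. A call with a gripper value outside its range is refused whole. The fingers move at their own pace and stop on an object; "force" is the grip in N (left out, the last holds). Time passes only in rows, so rows that do not move let the fingers close. It gives the time, the measured TCP pose, the force, the opening and the grip force at its end, in the units of the state.
- sense(): the state, without advancing time (a new reading comes with each control period).
- camera(name): name is "scene" or "top" or "wrist"; returns a dict with "image" (384x512x3 uint8, red, green, blue), "camera_matrix" (3x3 intrinsics, pixels), "k1" (the pictures are not rectified: a ray, as slopes to the right and down, at radius r is drawn at 1 + k1 r^2 times it, then the intrinsics apply), "R" (3x3) and "t" (3): a world point X has camera coordinates R X + t; the wrist camera has in their place "hand_eye" (4x4, takes a point from camera to tool coordinates, whose origin is the TCP and whose axes are the flange's). Camera axes: x right, y down, z forward; pixel columns grow to the right and rows downward; lengths in m; the calibration is good to about 2 mm. A picture is of the moment at which its call begins: read the wrist's pose just before it. There is no depth.
- close_job(): hands the job in; it is judged then, once.
The state is a dict: "t": time; "joint_pos": joint angles; "qd": joint speeds; "effort": joint torques, N m; "ee_pos": TCP position; "ee_rot": TCP orientation; "ft_force": force on the tool from outside, world axes, zero at the start; "moment": the same for the moment, N m; "opening": finger opening in m; "finger_force": force on a finger pad.
Only numpy, scipy, OpenCV 4.12 (cv2) and the standard library are available. Lean on these libraries where they do the work, as an engineer would, in place of code of your own. Each camera call takes 0.05 s, during which the arm holds its last target. There are 200 camera calls.

TASK

Take the large wax tissue block that lies to the right of the water bath and clamp it, wax side outwards, in the leaning two-jaw clamp: tuck one end of its carrier under the upper, sprung jaw, push that jaw back gently until the other end drops behind the lower jaw, and lay the block flat on the bed. Keep hold of it, easing it down until both jaws have closed on the carrier, and only then let go. Do not force it, and leave the small cassettes and the beaker alone.

Things in the scene. Friction and masses are not known exactly. Their poses are not given: they have to be found in the camera images.
- block: Large tissue block, loose, 0.1-0.2 kg, starts flat on the worktop: white plastic carrier plate 76 (x) x 56 (y) x 10 (z) mm with a firm ivory wax block 58 x 46 x 20 mm centred on it; the carrier stands out 9 mm past the wax at each x end, 5 mm at each y side. Origin: centre of the carrier's underside, z out through the wax. Either x end may go up. Grip it across the wax's y sides.
- bed: Bare steel bed of the clamp, 62 mm wide, fixed on a grey stand facing the robot roughly; place and yaw vary. Origin: on the bed's surface, 70 mm over the worktop. x points up the slope (27 degrees from level, away from the robot), y across, z out of the bed, 27 degrees from vertical. At x = 68 mm stands a fixed block 18 mm high.
- jaw_face (a point): Foot of the face of the upper, sprung steel jaw, where it meets the bed: at bed x = 31 mm plus the joint value. Both jaws are 50 mm wide, 16.5 mm high, faces square to the bed, each with a lip overhanging its face by 4.5 mm, from 13 to 16.5 mm over the bed. With its lower end raised 17 degrees off the bed the carrier's upper end passes under this lip and its lower end clears the lower lip.
- end_slot (a point): A fixed mark on the bed at bed x = -41 mm, y = 0, z = 0. The lower (end) jaw does not move in use, but someone has set its face anywhere from 0 to 6 mm up the slope from this mark; the setting is not measured and must be felt (or seen). The carrier's lower end goes against its face, beneath its lip.
- sprung_jaw (a joint): Travel of the sprung jaw up the slope, m: 0 when empty, hard stop at 0.020. The spring pushes it down the slope with 4 N at 0, plus 0.4 N per mm. A clamped block leaves it at 0.004 to 0.010 by the end jaw's setting; for the lower end to drop in it must be 5 mm farther back: 0.016 to 0.018 always serves. Over 60 N in all between block and clamp breaks it.
- small_cassette_a: Bystander: a small tissue cassette, 28 x 41 x 11 mm, loose on the worktop. Origin: centre of its underside.
- small_cassette_b: Bystander: another small tissue cassette, 28 x 41 x 10 mm, loose. Origin: centre of its underside.
- float_bath: The round black water bath, fixed, 300 mm across and 87 mm high, standing between the block and the clamp: carry the block over it, not against it. Origin: centre of its underside.
- beaker: Bystander: a clear beaker 50 mm across, 58 mm high, loose, upright. Origin: centre of its underside.

How it is judged:
By the outcome, as a careful person would: the job done as asked, in the order asked, and still so for the second after the job is handed in, with the robot touching nothing.
It also fails if it takes over 58 s, if anything falls off the work surface, if the arm or the gripper's body presses on something with over 40 N, if the wrist force passes 120 N, or if a joint passes its speed limit or range.

## Working session

There is one attempt and no reset: what is moved stays moved. The work goes in short steps, Python scripts to look and compute and a tool call to move; the robot and the scene stay as the last step left them, time stands still between calls to the robot, and variables do not carry over. Pictures are saved under pics/ and viewed, at most 10 in all, crops included, and the job is handed in when it is done.

Besides the shell and the picture viewer there is one more tool, called after ">>>" by a JSON object that holds its "fn" and its "kwargs", one argument or row to a line. play_rows: Moves the arm, as the interface text tells. Its arguments: {"type":"object","properties":{"moves":{"type":"array","items":{"type":"array","items":{"type":"number"}}},"force":{"type":"number"}},"required":["moves"]}

```bash
mkdir -p pics; ls
python3 - <<'E'
from bench import sense,camera,tip_extent
import cv2,numpy as np,pickle
s=sense();print(s,tip_extent)
d={}
for n in("scene","top","wrist"):
    c=camera(n);d[n]=c;print(n,{k:np.round(v,4).tolist() for k,v in c.items() if k!="image"})
pickle.dump((s,d),open("d0.pkl","wb"))
im=np.vstack([np.hstack([d["scene"]["image"],d["top"]["image"]])])
cv2.imwrite("pics/scene0.png",d["scene"]["image"][:,:,::-1])
cv2.imwrite("pics/top0.png",d["top"]["image"][:,:,::-1])
E
```

```text
pics
{'t': 0.0, 'joint_pos': array([-8.88147573e+01,  9.11177788e+00,  9.15718775e+01, -6.02655118e-05,
        7.94237711e+01, -1.20379709e+01]), 'qd': array([ 0.10327695, -0.08675952, -0.03674117,  0.07943595, -0.02175971,
        0.04380473]), 'effort': array([-2.18461905e-04, -3.85563684e+01, -3.22105980e+01,  7.00847595e-02,
        3.78519972e-02, -1.46484767e-04]), 'ee_pos': array([ 0.13149277, -0.55910208,  0.20623009]), 'ee_rot': array([-1.79894924e+02, -2.23469231e-02,  1.32232042e+01]), 'ft_force': array([-0.42183711,  0.17323498, -0.02320083]), 'moment': array([ 0.01835187, -0.01710967,  0.00514592]), 'finger_force': 0.0, 'opening': 0.09210917557863708} 0.019
scene {'camera_matrix': [[461.9927, 0.0, 256.242], [0.0, 461.9927, 195.8327], [0.0, 0.0, 1.0]], 'k1': -0.036, 'R': [[-0.7218, -0.6917, -0.0238], [-0.3692, 0.4139, -0.8321], [0.5854, -0.5919, -0.5541]], 't': [0.2791, 0.2882, 0.8698]}
top {'camera_matrix': [[348.7257, 0.0, 250.3841], [0.0, 348.7257, 189.2655], [0.0, 0.0, 1.0]], 'k1': 0.0095, 'R': [[-0.0114, -0.9999, -0.0095], [-0.9856, 0.0129, -0.1686], [0.1687, 0.0074, -0.9856]], 't': [-0.1165, 0.5054, 0.8649]}
wrist {'camera_matrix': [[298.2811, 0.0, 252.2136], [0.0, 298.2811, 199.8225], [0.0, 0.0, 1.0]], 'k1': -0.0019, 'hand_eye': [[0.0001, -0.9719, -0.2354, 0.0648], [1.0, 0.0, 0.0004, 0.0006], [-0.0004, -0.2354, 0.9719, -0.1777], [0.0, 0.0, 0.0, 1.0]]}
```

View pics/scene0.png

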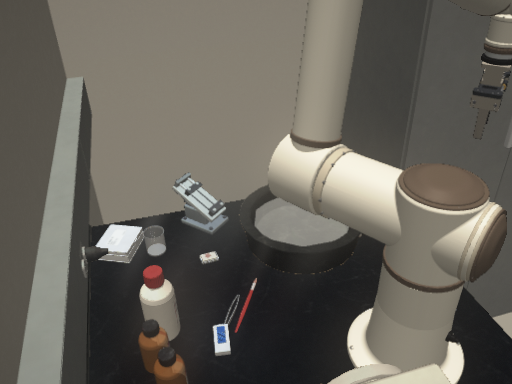

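View pics/top0.png

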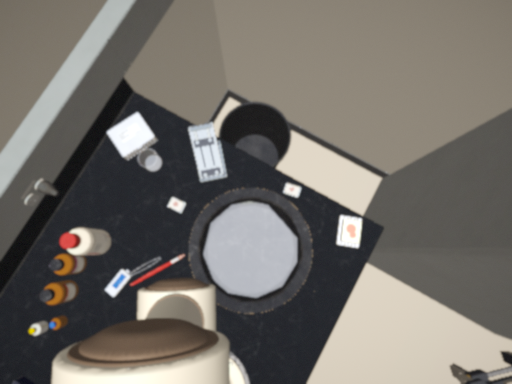

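The scene view shows the clamp at (200,205), with the bath in front of it. The top view shows the block at (349,231), the clamp at (208,152), the bath at (250,250), the cassettes at (176,204) and (292,189), and the beaker at (150,160).

```bash
cat > h.py <<'E'
import cv2,numpy as np
from scipy.spatial.transform import Rotation as Ro
from bench import sense,camera
def pose(s): 
    T=np.eye(4);T[:3,:3]=Ro.from_euler('xyz',s['ee_rot'],degrees=True).as_matrix();T[:3,3]=s['ee_pos'];return T
def ray(c,px,s=None):
    K=c['camera_matrix'];p=np.atleast_2d(np.array(px,float))
    d=(p-K[:2,2])/[K[0,0],K[1,1]]
    u=d.copy()
    for _ in range(8): u=d/(1+c['k1']*(u**2).sum(1,keepdims=True))
    v=np.c_[u,np.ones(len(u))]
    if 'R' in c: R=np.array(c['R']).T;o=-R@c['t']
    else:
        T=pose(s)@c['hand_eye'];R=T[:3,:3];o=T[:3,3]
    return o,v@R.T
def onz(c,px,z,s=None):
    o,v=ray(c,px,s);return o+v*((z-o[2])/v[:,2])[:,None]
def tri(rs):
    A=np.zeros((3,3));b=np.zeros(3)
    for o,v in rs:
        v=v[0]/np.linalg.norm(v);P=np.eye(3)-np.outer(v,v);A+=P;b+=P@o
    X=np.linalg.solve(A,b)
    return X,[np.linalg.norm(np.cross(X-o,v[0]/np.linalg.norm(v))) for o,v in rs]
def proj(c,X,s=None):
    X=np.atleast_2d(X)
    if 'R' in c: p=X@np.array(c['R']).T+c['t']
    else:
        T=np.linalg.inv(pose(s)@c['hand_eye']);p=X@T[:3,:3].T+T[:3,3]
    u=p[:,:2]/p[:,2:];u=u*(1+c['k1']*(u**2).sum(1,keepdims=True));K=c['camera_matrix']
    return u*[K[0,0],K[1,1]]+K[:2,2]
def blob(im,near,lo=150):
    m=(im.min(2)>lo).astype(np.uint8)
    m=cv2.morphologyEx(m,cv2.MORPH_CLOSE,np.ones((9,9)))
    cs,_=cv2.findContours(m,cv2.RETR_EXTERNAL,cv2.CHAIN_APPROX_NONE)
    cs=[c for c in cs if cv2.contourArea(c)>100]
    return min(cs,key=lambda c:np.linalg.norm(np.array(cv2.minAreaRect(c)[0])-near))
E
python3 - <<'E'
from h import *
import pickle
s,d=pickle.load(open("d0.pkl","rb"))
t=d['top']
b=blob(t['image'],(349,231));r=cv2.minAreaRect(b);print(r)
bx=onz(t,cv2.boxPoints(r),0.01);print(bx.round(3),bx.mean(0))
print('clamp',onz(t,[(190,125),(213,123),(201,182),(226,178),(208,152)],.08).round(3))
print('bath',onz(t,(250,250),.087),'cass',onz(t,[(176,204),(292,189)],.01),'beak',onz(t,(150,160),.05))
im=t['image'][100:260,120:400]
cv2.imwrite("pics/top0z.png",cv2.resize(im,None,fx=2.8,fy=2.8,interpolation=2)[:,:,::-1])
cv2.imwrite("pics/wrist0.png",d['wrist']['image'][:,:,::-1])
E
```

```text
((323.2837829589844, 191.79730224609375), (113.02088165283203, 79.43693542480469), 27.897274017333984)
[[ 0.479 -0.134  0.01 ]
 [ 0.674 -0.239  0.01 ]
 [ 0.521 -0.503  0.01 ]
 [ 0.337 -0.392  0.01 ]] [ 0.50267842 -0.31697782  0.01      ]
clamp [[ 0.667  0.031  0.08 ]
 [ 0.672 -0.029  0.08 ]
 [ 0.518  0.001  0.08 ]
 [ 0.527 -0.062  0.08 ]
 [ 0.595 -0.016  0.08 ]]
bath [[ 0.34845878 -0.1203519   0.087     ]] cass [[ 0.47200148  0.07746028  0.01      ]
 [ 0.50873443 -0.23444368  0.01      ]] beak [[0.58389813 0.13962193 0.05      ]]
```

View pics/wrist0.png

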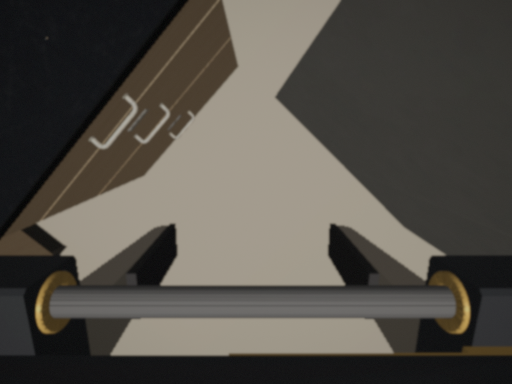

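The wrist view shows only the table edge and the floor, so I'll move over the block.

>>> {"fn": "play_rows", "kwargs": {
  "moves": [
    [1, 3, -1.2, 0, 0],
    [1, 3, -1.2, 0, 0],
    [1, 3, -1.2, 0, 0],
    [1, 3, -1.2, 0, 0],
    [1, 3, -1.2, 0, 0],
    [1, 3, -1.3, 0, 0],
    [1, 3, -1.3, 0, 0],
    [1, 3, -1.3, 0, 0],
    [1, 3, -1.3, 0, 0],
    [1, 3, -1.3, 0, 0],
    [1, 0, 0, 0, 0],
    [1, 0, 0, 0, 0]
  ]
}}

```text
t: 1.35
ee_pos: [0.395, -0.3691, 0.2069]
ee_rot: [-180.0, 0.0, 13.3]
ft_force: [-0.4, -0.8, 0.5]
opening: 0.0918
finger_force: 0.0
```

Run:
```python
from h import *
import pickle
s=sense();c=camera('wrist');pickle.dump((s,c),open('w1.pkl','wb'))
print(s['ee_pos'],s['ee_rot'],s['t'])
cv2.imwrite("pics/w1.png",c['image'][:,:,::-1])
```

```text
[ 0.39499212 -0.36908351  0.20689307] [-1.79979379e+02  3.68258368e-02  1.33082677e+01] 1.35
```

View pics/w1.png

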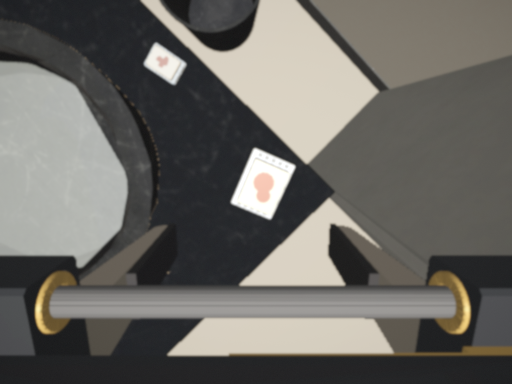

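The block is at (263,184). Its long axis leans about 20° right of image-up, and it sits clear of the bath on the dark top. Next I'll measure it and take a second view after turning and lowering.

```bash
cat > m.py <<'E'
from h import *
import sys,pickle
def meas(c,s,near,lo=150):
    b=blob(c['image'],near,lo);r=cv2.minAreaRect(b)
    P=onz(c,cv2.boxPoints(r),0.01,s)[:,:2]
    e=[P[1]-P[0],P[2]-P[1]];L=[np.linalg.norm(x) for x in e];v=e[int(L[1]>L[0])];v=v*np.sign(v[0])
    return r,P.mean(0),np.degrees(np.arctan2(v[1],v[0])),L
E
python3 - <<'E'
from m import *
s,c=pickle.load(open('w1.pkl','rb'))
for lo in(140,170,200):print(meas(c,s,(263,184),lo))
im=c['image'];print(im[184,225:300].min(1).tolist());print(im[140:225,258].min(1).tolist())
print(im[184,225:300,2].tolist())
E
```

```text
(((310.0000305175781, 266.0000305175781), (73.53910064697266, 124.45079040527344), 45.0), array([ 0.29388011, -0.4734711 ]), np.float64(-29.135537969856653), [np.float64(0.16974498209756866), np.float64(0.10329582902450402)])
(((262.8780212402344, 183.11065673828125), (45.4643440246582, 61.36306381225586), 23.025493621826172), array([ 0.39334506, -0.38398978]), np.float64(-9.93694463626815), [np.float64(0.07846784018693193), np.float64(0.05697566719410633)])
(((262.6551818847656, 183.637939453125), (44.512882232666016, 59.21920394897461), 23.198591232299805), array([ 0.39267831, -0.38387614]), np.float64(-10.088243752706745), [np.float64(0.0757907734313876), np.float64(0.055854061441224456)])
[39, 41, 40, 40, 40, 40, 40, 39, 39, 38, 39, 58, 114, 187, 238, 255, 255, 255, 244, 236, 248, 255, 255, 255, 255, 255, 255, 248, 229, 202, 185, 183, 182, 183, 182, 182, 182, 181, 182, 182, 182, 182, 182, 181, 181, 181, 182, 190, 211, 236, 251, 255, 255, 255, 255, 255, 255, 255, 254, 249, 238, 212, 157, 86, 46, 39, 38, 38, 39, 38, 37, 38, 39, 38, 38]
[40, 39, 38, 36, 39, 39, 39, 52, 104, 178, 232, 255, 255, 255, 249, 249, 253, 247, 228, 219, 238, 255, 255, 255, 255, 255, 255, 255, 255, 255, 255, 255, 254, 239, 216, 197, 188, 185, 184, 184, 183, 183, 183, 183, 183, 182, 182, 182, 182, 184, 189, 192, 189, 184, 182, 181, 181, 182, 186, 197, 216, 234, 247, 253, 254, 254, 254, 254, 253, 247, 234, 231, 241, 233, 194, 126, 63, 47, 45, 46, 45, 43, 42, 40, 40]
[44, 46, 46, 45, 44, 44, 45, 43, 43, 44, 45, 59, 114, 187, 238, 255, 255, 255, 244, 236, 248, 255, 255, 255, 255, 255, 255, 248, 229, 202, 185, 183, 182, 183, 182, 182, 182, 181, 182, 182, 182, 182, 182, 181, 181, 181, 182, 190, 211, 236, 251, 255, 255, 255, 255, 255, 255, 255, 254, 249, 238, 212, 157, 86, 49, 44, 44, 42, 43, 43, 43, 44, 44, 43, 44]
```

>>> {"fn": "play_rows", "kwargs": {
  "moves": [
    [1, 0, 0.5, 1.5, 7.8],
    [1, 0, 0.5, 1.5, 7.8],
    [1, 0, 0.5, 1.5, 7.7],
    [1, 0, 0, 1.5, 0],
    [1, 0, 0, 1.5, 0],
    [1, 0, 0, 0.5, 0],
    [1, 0, 0, 0, 0],
    [1, 0, 0, 0, 0]
  ]
}}

```text
t: 2.2
ee_pos: [0.3966, -0.3845, 0.1278]
ee_rot: [180.0, -0.0, -10.0]
ft_force: [0.0, -0.4, 0.9]
opening: 0.0916
finger_force: 0.0
```

Run:
```python
from m import *
s=sense();c=camera('wrist');pickle.dump((s,c),open('w2.pkl','wb'))
s1,c1=pickle.load(open('w1.pkl','rb'))
print(s['ee_pos'],s['ee_rot'],s['t'])
near=proj(c,[.393,-.384,.01],s)[0];print(near)
for lo in(170,200):print(meas(c,s,near,lo))
def tis(c,n):
    h=cv2.cvtColor(c['image'],cv2.COLOR_RGB2HSV);m=((h[...,1]>50)&(h[...,2]>150)).astype(np.uint8)
    k,l,st,ce=cv2.connectedComponentsWithStats(m)
    i=min([i for i in range(1,k) if st[i,4]>80],key=lambda i:np.linalg.norm(ce[i]-n));print(st[i]);return ce[i]
a=tis(c1,(263,184));b=tis(c,near)
print(a,b,tri([ray(c1,a,s1),ray(c,b,s)]))
# carrier corners, two views
for q in (c1,s1,(263,184)),(c,s,near):
    r=meas(*q,200)[0];print(cv2.boxPoints(r).round(1).tolist())
B=[cv2.boxPoints(meas(*q,200)[0]) for q in ((c1,s1,(263,184)),(c,s,near))]
for p in B[0]:
    w=onz(c1,p,.01,s1)[0];j=np.argmin([np.linalg.norm(onz(c,x,.01,s)[0]-w) for x in B[1]]);print(tri([ray(c1,p,s1),ray(c,B[1][j],s)]))
cv2.imwrite("pics/w2.png",c['image'][:,:,::-1])
```

```text
[ 0.39660543 -0.38454238  0.12775704] [ 1.79962084e+02 -3.66942541e-02 -1.00257100e+01] 2.2
[251.21279162 197.27008256]
(((251.0, 196.5), (73.0, 56.0), 90.0), array([ 0.39272384, -0.38373347]), np.float64(-8.810667345187538), [np.float64(0.05528346328470077), np.float64(0.07620439935019335)])
(((251.0, 197.0), (72.0, 56.0), 90.0), array([ 0.39223908, -0.38364737]), np.float64(-8.81063582054094), [np.float64(0.055326748481887345), np.float64(0.07521941167709788)])
[254 173  19  29 389]
[237 185  27  35 657]
[263.08997429 186.1285347 ] [250.49315068 201.01674277] (array([ 0.39409109, -0.38352637,  0.02988606]), [np.float64(3.589810971222653e-05), np.float64(3.5898109712220436e-05)])
[[230.5, 202.10000610351562], [253.89999389648438, 147.6999969482422], [294.79998779296875, 165.1999969482422], [271.3999938964844, 219.60000610351562]]
[[223.0, 161.0], [279.0, 161.0], [279.0, 233.0], [223.0, 233.0]]
(array([ 0.36193116, -0.34913082,  0.01521765]), [np.float64(0.00017741664490320705), np.float64(0.00017741664490327657)])
(array([ 0.4343384 , -0.36256704,  0.00723477]), [np.float64(0.0005213387779255909), np.float64(0.0005213387779257326)])
(array([ 0.42553334, -0.41695412,  0.01438423]), [np.float64(0.0005855825349902552), np.float64(0.0005855825349902781)])
(array([ 0.35017263, -0.40612534,  0.01099425]), [np.float64(0.0003586317293552657), np.float64(0.000358631729355478)])
```

View pics/w2.png

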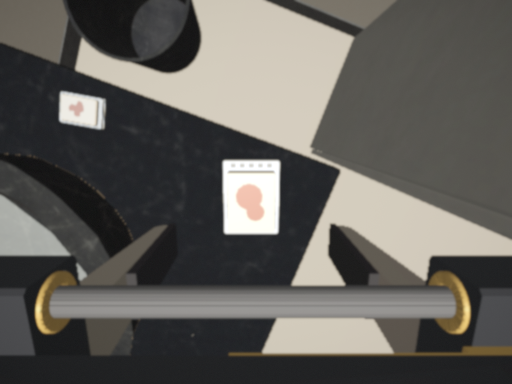

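The block is square in the wrist view at (251,197), with its wax top at 30 mm. I'll descend and grip it at a TCP height of 35 mm.

>>> {"fn": "play_rows", "kwargs": {
  "force": 20,
  "moves": [
    [1, -0.4, 0, 2, 0],
    [1, 0, 0, 2.5, 0],
    [1, 0, 0, 2.5, 0],
    [1, 0, 0, 1.5, 0],
    [1, 0, 0, 0.8, 0],
    [1, 0, 0, 0, 0],
    [1, 0, 0, 0, 0],
    [0.3, 0, 0, 0, 0],
    [0.3, 0, 0, 0, 0],
    [0.3, 0, 0, 0, 0],
    [0.3, 0, 0, 0, 0],
    [0.3, 0, 0, 0, 0],
    [0.3, 0, 0, 0, 0],
    [0.3, 0, 0, 0, 0]
  ]
}}

```text
t: 3.65
ee_pos: [0.3924, -0.3835, 0.0342]
ee_rot: [-180.0, 0.0, -10.1]
ft_force: [0.8, 0.3, -0.6]
opening: 0.0381
finger_force: 0.0
```

Run:
```python
from m import *
s=sense();c=camera('wrist');pickle.dump((s,c),open('w3.pkl','wb'))
print(s)
cv2.imwrite("pics/w3.png",c['image'][:,:,::-1])
```

```text
{'t': 3.65, 'joint_pos': array([-5.69676058e+01,  1.68367805e+01,  1.03521045e+02, -4.97430880e-04,
        5.96487278e+01,  4.31126193e+01]), 'qd': array([-0.02458099,  0.0019451 ,  0.06414347, -0.0541398 , -0.04046274,
       -0.00374027]), 'effort': array([ 1.39217791e-03, -3.89328790e+01, -2.73160565e+01,  5.66240447e-02,
       -4.09904122e-02,  1.71008942e-04]), 'ee_pos': array([ 0.39239564, -0.38353921,  0.03417006]), 'ee_rot': array([-1.79995509e+02,  4.79211381e-03, -1.00799735e+01]), 'ft_force': array([ 0.77257448,  0.30567126, -0.62221441]), 'moment': array([ 0.0458187 ,  0.03256211, -0.02668332]), 'finger_force': 0.0, 'opening': 0.038084838118776033}
```

View pics/w3.png

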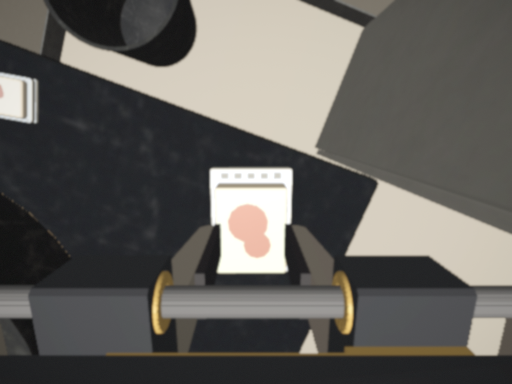

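The fingers are beside the wax at columns 215 and 290, and may still be closing. I'll wait a few rows.

>>> {"fn": "play_rows", "kwargs": {
  "moves": [
    [0.3, 0, 0, 0, 0],
    [0.3, 0, 0, 0, 0],
    [0.3, 0, 0, 0, 0],
    [0.3, 0, 0, 0, 0]
  ]
}}

```text
t: 4.1
ee_pos: [0.3924, -0.3835, 0.0342]
ee_rot: [-180.0, 0.0, -10.1]
ft_force: [0.6, -0.0, 0.2]
opening: 0.028
finger_force: 0.0
```

Run:
```python
from m import *
s=sense();c=camera('wrist');pickle.dump((s,c),open('w4.pkl','wb'))
T=pose(s)
for n,p in dict(tcp=(0,0,0),tip=(0,0,.019),tipL=(0,-.014,.019),tipR=(0,.014,.019),tipF=(.01,.014,.019)).items():print(n,proj(c,(T@[*p,1])[:3],s).round(0))
for z in(0.01,.03):
  for x in (-.038,.038):print(z,x,proj(c,[(T@[x,y,s['ee_pos'][2]-z,1])[:3] for y in(-.028,.028)],s).round(0).tolist())
im=c['image'][150:384,130:380]
cv2.imwrite("pics/w4.png",cv2.resize(im,None,fx=2.5,fy=2.5,interpolation=2)[:,:,::-1])
```

```text
tcp [[251. 234.]]
tip [[251. 224.]]
tipL [[231. 224.]]
tipR [[271. 224.]]
tipF [[271. 210.]]
0.01 -0.038 [[213.0, 271.0], [289.0, 271.0]]
0.01 0.038 [[209.0, 169.0], [292.0, 169.0]]
0.03 -0.038 [[209.0, 285.0], [292.0, 285.0]]
0.03 0.038 [[205.0, 173.0], [296.0, 173.0]]
```

View pics/w4.png

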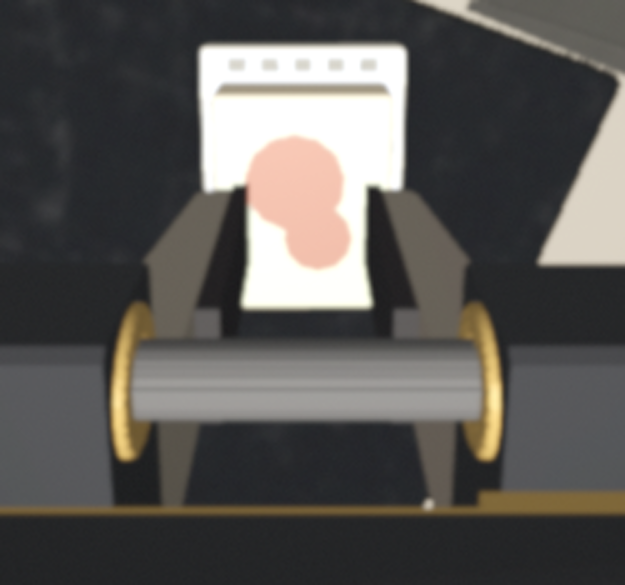

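The finger pads cover the wax top at (245,190) and (370,190) in the crop, yet no force is reported. I'll keep closing and watch it.

>>> {"fn": "play_rows", "kwargs": {
  "moves": [
    [0, 0, 0, 0, 0],
    [0, 0, 0, 0, 0],
    [0, 0, 0, 0, 0],
    [0, 0, 0, 0, 0],
    [0, 0, 0, 0, 0],
    [0, 0, 0, 0, 0]
  ]
}}

```text
t: 4.75
ee_pos: [0.3924, -0.3836, 0.0342]
ee_rot: [180.0, -0.0, -10.1]
ft_force: [0.5, -0.1, 0.5]
opening: 0.0004
finger_force: 0.0
```

>>> {"fn": "play_rows", "kwargs": {
  "moves": [
    [1, 0, 0, 0, 0],
    [1, 0, 0, 0, 0],
    [1, 0, 0, 0, 0],
    [1, 0, 0, 0, 0],
    [1, 0, 0, 0, 0],
    [1, 0, 0, 0, 0],
    [1, 0, 0, 0, 0],
    [1, 0, 0, 0, 0],
    [1, 0, 0, 0, 0],
    [1, 0, 0, 0.5, 0],
    [1, 0, 0, 0.5, 0],
    [1, 0, 0, 0.2, 0],
    [1, 0, 0, 0.2, 0],
    [1, 0, 0, 0.1, 0],
    [1, 0, 0, 0, 0]
  ]
}}

```text
t: 6.25
ee_pos: [0.3924, -0.3835, 0.019]
ee_rot: [-180.0, 0.0, -10.1]
ft_force: [0.8, 0.1, -0.0]
opening: 0.0917
finger_force: 0.0
```

Run:
```python
from m import *
s=sense();print(s['ee_pos'],s['ft_force'],s['opening'])
c=camera('scene');t=camera('top');pickle.dump((s,c,t),open('s5.pkl','wb'))
T=pose(s)
for p in[(0,0,0),(0,.046,.019),(0,-.046,.019),(0,.055,-.009),(0,-.055,-.009)]:print(proj(t,(T@[*p,1])[:3]),proj(c,(T@[*p,1])[:3]))
im=t['image'][180:280,290:410]
cv2.imwrite("pics/t5.png",cv2.resize(im,None,fx=5,fy=5,interpolation=2)[:,:,::-1])
```

```text
[ 0.39238428 -0.38349626  0.01903434] [ 0.80646371  0.05646298 -0.00917359] 0.09172529976167026
[[351.06678779 231.68253478]] [[347.62458753 184.89110655]]
[[366.40823957 234.89364671]] [[358.23674293 185.17561113]]
[[331.86598628 229.18284331]] [[335.48924006 195.9626573 ]]
[[373.37940447 235.04087975]] [[361.35019436 175.99040901]]
[[330.79383829 228.0049989 ]] [[333.86676241 188.70049969]]
```

>>> {"fn": "play_rows", "kwargs": {
  "moves": [
    [1, 0, 0, 0.1, 0],
    [1, 0, 0, 0.1, 0],
    [1, 0, 0, 0.1, 0],
    [1, 0, 0, 0.1, 0],
    [1, 0, 0, 0, 0]
  ]
}}

```text
t: 6.85
ee_pos: [0.3923, -0.3834, 0.015]
ee_rot: [-180.0, 0.0, -10.1]
ft_force: [0.8, -0.1, -0.2]
opening: 0.0918
finger_force: 0.0
```

>>> {"fn": "play_rows", "kwargs": {
  "force": 15,
  "moves": [
    [1, 0, 0, 0.2, 0],
    [1, 0, 0, 0.2, 0],
    [1, 0, 0, 0.2, 0],
    [1, 0, 0, 0, 0],
    [0.4, 0, 0, 0, 0],
    [0.4, 0, 0, 0, 0],
    [0.4, 0, 0, 0, 0],
    [0.4, 0, 0, 0, 0],
    [0.4, 0, 0, 0, 0],
    [0.4, 0, 0, 0, 0],
    [0.4, 0, 0, 0, 0],
    [0.4, 0, 0, 0, 0],
    [0.4, 0, 0, 0, 0],
    [0.4, 0, 0, 0, 0]
  ]
}}

```text
t: 8.25
ee_pos: [0.3924, -0.3835, 0.0092]
ee_rot: [-180.0, 0.0, -10.1]
ft_force: [0.3, 1.3, 0.2]
opening: 0.0459
finger_force: 15.0
```

Run:
```python
from m import *
s=sense();c=camera('wrist');pickle.dump((s,c),open('w6.pkl','wb'))
print(s['ee_pos'],s['ft_force'],s['opening'],s['finger_force'])
im=c['image'][130:384,130:380]
cv2.imwrite("pics/w6.png",cv2.resize(im,None,fx=2.3,fy=2.3,interpolation=2)[:,:,::-1])
```

```text
[ 0.39244558 -0.38353442  0.00922649] [0.3456304  1.26105666 0.24378792] 0.0458592247713039 15.00002235174179
```

View pics/w6.png

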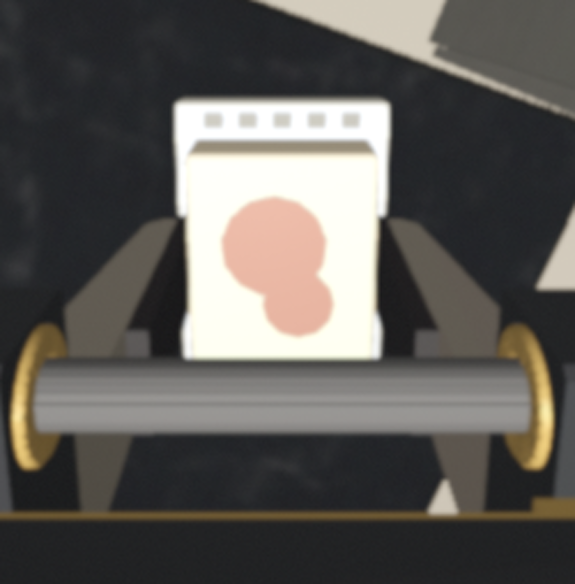

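The block is now held at 45.9 mm with 15 N. The real fingertips end about 9 mm behind the reported TCP. Next I'll lift, turn to the clamp's yaw and carry the block over the bath to look at the clamp.

>>> {"fn": "play_rows", "kwargs": {
  "force": 20,
  "moves": [
    [0.4, 0, 0, -2, 0],
    [0.4, 0, 0, -4, 0],
    [0.4, 0, 0, -4, 0],
    [0.4, 0, 0, -4, 0],
    [0.4, 0, 0, -4, 0],
    [0.4, 0, 0, -2, -7],
    [0.4, 0, 0, 0, -8],
    [0.4, 0, 0, 0, -7],
    [0.4, 1.6, -3.1, 0, 0],
    [0.4, 1.6, -3.1, 0, 0],
    [0.4, 1.6, -3.1, 0, 0],
    [0.4, 1.6, -3.1, 0, 0],
    [0.4, 1.6, -3.1, 0, 0],
    [0.4, 1.6, -3.1, 0, 0],
    [0.4, 1.6, -3.1, 0, 0],
    [0.4, 1.6, -3.1, 0, 0],
    [0.4, 1.6, -3.1, 0, 0],
    [0.4, 1.6, -3.1, 0, 0]
  ]
}}

```text
t: 10.1
ee_pos: [0.4849, -0.0458, 0.209]
ee_rot: [-180.0, 0.0, 11.9]
ft_force: [0.5, 0.6, -1.2]
opening: 0.0457
finger_force: 20.0
```

>>> {"fn": "play_rows", "kwargs": {
  "moves": [
    [0.4, 0, 0, 0, 0],
    [0.4, 0, 0, 0, 0]
  ]
}}

```text
t: 10.3
ee_pos: [0.4848, -0.047, 0.2089]
ee_rot: [180.0, 0.0, 12.0]
ft_force: [-0.3, -1.0, -1.4]
opening: 0.0458
finger_force: 20.0
```

Run:
```python
from m import *
s=sense();c=camera('wrist');S=camera('scene');pickle.dump((s,c,S),open('w7.pkl','wb'))
print(s['t'],s['ee_pos'],s['ee_rot'],s['ft_force'],s['opening'],s['finger_force'])
# expected clamp location in wrist image
print(proj(c,[(.667,.031,.08),(.672,-.029,.08),(.518,.001,.08),(.527,-.062,.08)],s).round().tolist())
A=cv2.resize(c['image'][0:240,120:420],None,fx=1.9,fy=1.9,interpolation=2)
B=cv2.resize(S['image'][160:240,150:250],None,fx=2.3,fy=2.3,interpolation=2)
o=np.zeros((600,800,3),np.uint8);o[:A.shape[0],:A.shape[1]]=A;o[:B.shape[0],570:570+B.shape[1]]=B;
C=cv2.resize(c['image'],None,fx=.44,fy=.44);o[250:250+C.shape[0],572:572+C.shape[1]]=C
cv2.imwrite("pics/w7.png",o[:,:,::-1])
```

```text
10.3 [ 0.48476212 -0.04696639  0.20892586] [1.79978701e+02 3.70124792e-02 1.20215129e+01] [-0.28589839 -0.97552897 -1.4059286 ] 0.04582195184924993 19.999854862689972
[[209.0, -21.0], [275.0, -12.0], [212.0, 150.0], [274.0, 154.0]]
```

View pics/w7.png

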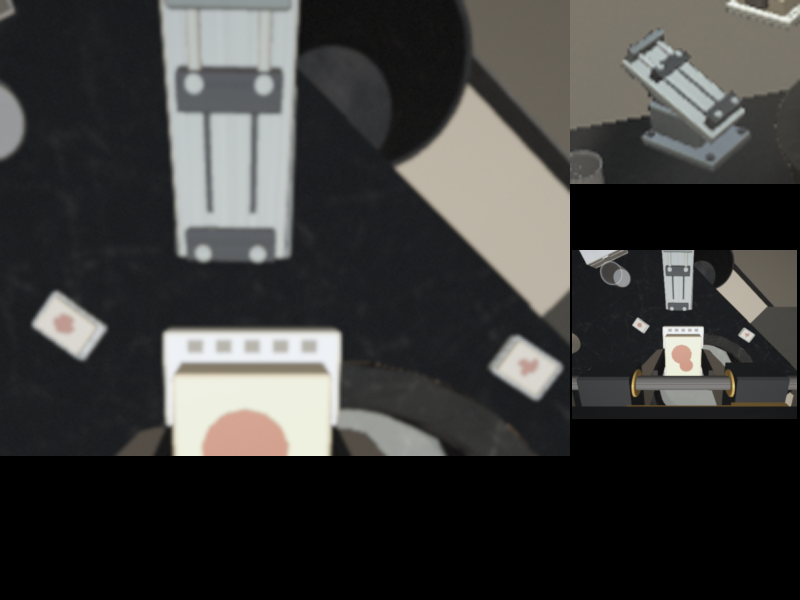

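The crop shows the clamp straight ahead. The sprung jaw's lip edge is at crop row 112 (columns 176–283), the lower jaw's lip edge at row 228 (columns 187–275), and the bed edges run 162–299 at the top to 178–291 at the bottom. The carrier's far end is at row 330. I'll take a second wrist view with sideways baseline.

>>> {"fn": "play_rows", "kwargs": {
  "moves": [
    [0.4, 1, 2, 0, 0],
    [0.4, 1, 2, 0, 0],
    [0.4, 1, 2, 0, 0],
    [0.4, 0, 0, 0, 0],
    [0.4, 0, 0, 0, 0],
    [0.4, 0, 0, 0, 0]
  ]
}}

```text
t: 11.0
ee_pos: [0.526, -0.0996, 0.209]
ee_rot: [-180.0, 0.0, 11.9]
ft_force: [-0.0, 1.2, -1.0]
opening: 0.0459
finger_force: 20.0
```

Run:
```python
from m import *
s=sense();c=camera('wrist');pickle.dump((s,c),open('w8.pkl','wb'))
print(s['t'],s['ee_pos'],s['ee_rot'])
s1,c1,S=pickle.load(open('w7.pkl','rb'))
for n,(q,ss) in dict(a=(c1,s1),b=(c,s)).items():
    g=q['image'].mean(2)
    h=cv2.cvtColor(q['image'],cv2.COLOR_RGB2GRAY)
    m=((h>65)&(h<125)).astype(np.uint8)
    m=cv2.morphologyEx(m,cv2.MORPH_OPEN,np.ones((5,5)))
    k,l,st,ce=cv2.connectedComponentsWithStats(m)
    print(n,[(st[i].tolist(),ce[i].round().tolist()) for i in range(1,k) if 150<st[i,4]<4000 and st[i,1]<200])
    if n=='a':
        print(g[40:150,231].round().astype(int).tolist());print(g[50,195:290].round().astype(int).tolist());print(g[126,205:285].round().astype(int).tolist())
```

```text
11.0 [ 0.52599716 -0.0995838   0.20903026] [-1.79967854e+02  3.14920627e-02  1.18929709e+01]
a [([48, 0, 79, 41, 668], [87.0, 19.0]), ([88, 26, 25, 19, 238], [99.0, 35.0]), ([213, 35, 55, 25, 932], [240.0, 49.0]), ([63, 37, 35, 43, 544], [78.0, 64.0]), ([218, 120, 46, 18, 595], [241.0, 127.0]), ([0, 189, 19, 45, 654], [8.0, 212.0])]
[94, 94, 92, 91, 91, 92, 93, 95, 95, 95, 95, 95, 95, 96, 96, 96, 95, 95, 102, 125, 154, 171, 177, 178, 178, 178, 178, 176, 173, 170, 170, 170, 170, 170, 170, 169, 166, 163, 164, 164, 164, 163, 164, 163, 160, 159, 159, 159, 159, 159, 159, 156, 152, 148, 147, 148, 148, 148, 148, 146, 141, 138, 137, 138, 137, 137, 137, 137, 135, 131, 134, 153, 179, 194, 198, 198, 197, 192, 173, 139, 109, 101, 98, 98, 97, 96, 95, 94, 95, 100, 108, 119, 130, 135, 132, 119, 95, 64, 40, 30, 29, 30, 31, 33, 33, 32, 33, 30, 30, 30]
[28, 30, 31, 31, 32, 31, 31, 32, 32, 31, 33, 44, 86, 140, 177, 188, 176, 145, 110, 96, 95, 95, 95, 97, 100, 106, 112, 112, 108, 104, 98, 96, 95, 95, 95, 95, 95, 96, 94, 95, 94, 94, 95, 95, 95, 94, 95, 95, 95, 95, 95, 95, 95, 95, 95, 95, 95, 95, 95, 97, 103, 113, 123, 129, 128, 118, 108, 99, 96, 95, 95, 95, 107, 138, 172, 191, 196, 190, 174, 148, 114, 72, 38, 30, 28, 29, 29, 30, 29, 30, 29, 31, 30, 29, 31]
[31, 32, 31, 32, 32, 33, 49, 90, 134, 168, 184, 179, 155, 119, 98, 95, 95, 96, 95, 95, 95, 95, 96, 95, 95, 95, 95, 95, 95, 95, 95, 95, 95, 95, 95, 95, 95, 95, 95, 94, 95, 95, 95, 95, 94, 95, 95, 95, 95, 95, 95, 95, 95, 96, 95, 96, 95, 96, 100, 122, 161, 189, 197, 191, 172, 147, 138, 122, 83, 45, 32, 31, 32, 32, 34, 36, 37, 39, 40, 38]
b [([1, 0, 76, 68, 1094], [48.0, 37.0]), ([163, 0, 59, 32, 1123], [193.0, 11.0]), ([10, 68, 46, 42, 602], [29.0, 96.0]), ([147, 71, 56, 24, 950], [176.0, 83.0]), ([162, 148, 48, 17, 657], [187.0, 155.0])]
```

```bash
cat > jaw.py <<'E'
from m import *
def cross(p,th=136):
    "first index (subpixel) where p goes above th"
    i=np.argmax(p>th)
    return np.nan if i==0 else i-1+(th-p[i-1])/(p[i]-p[i-1])
def jaw(g,bb,lower):
    x,y,w,h=bb
    R=range(y+5,y+h-5)
    xm=x+w//2
    L=[xm-cross(g[r,xm::-1]) for r in R]; Q=[xm+cross(g[r,xm:]) for r in R]
    C=[u for u in range(x+4,x+w-4)]
    ym=y+h//2 if not lower else y+6
    E=np.array([(ym-cross(g[ym-12 if 0 else ym::-1,u]) if lower else ym+cross(g[ym:,u])) for u in C])
    ok=np.isfinite(E)&(abs(E-np.nanmedian(E))<1.5)
    k=np.polyfit(np.array(C)[ok],E[ok],1)
    def side(v):
        v=np.array(v);o=np.isfinite(v)&(abs(v-np.nanmedian(v))<1.5)
        return np.polyfit(np.array(R)[o],v[o],1) if o.sum()>4 else np.array([0,np.nanmedian(v)])
    out=[]
    for v in(L,Q):
        a=side(v);u=np.nanmedian(v)
        for _ in range(5): r=np.polyval(k,u);u=np.polyval(a,r)
        out.append((u,r))
    return np.array(out)
E
python3 - <<'E'
from jaw import *
s1,c1,S=pickle.load(open('w7.pkl','rb'));s2,c2=pickle.load(open('w8.pkl','rb'))
g1,g2=c1['image'].mean(2),c2['image'].mean(2)
U=[jaw(g1,(213,35,55,25),0),jaw(g2,(147,71,56,24),0)]
D=[jaw(g1,(218,120,46,18),1),jaw(g2,(162,148,48,17),1)]
print(U,D)
P=[]
for n,V in(('U',U),('D',D)):
    for k in(0,1):
        X,e=tri([ray(c1,V[0][k],s1),ray(c2,V[1][k],s2)]);P.append(X);print(n,'LR'[k],X.round(4),np.round(e,5))
P=np.array(P);u=P[:2].mean(0);d=P[2:].mean(0);v=u-d
print('widths',np.linalg.norm(P[0]-P[1]),np.linalg.norm(P[2]-P[3]),'dist',np.linalg.norm(v),'slope',np.degrees(np.arctan2(v[2],np.hypot(v[0],v[1]))),'yaw',np.degrees(np.arctan2(v[1],v[0])))
for a,b in((0,1),(2,3)):
    w=P[a]-P[b];print('yaw across',np.degrees(np.arctan2(w[1],w[0]))-90)
# carrier in hand: far edge & sides, in tool frame
for c,s in((c1,s1),(c2,s2)):
    g=c['image'].mean(2);T=pose(s);zc=s['ee_pos'][2]-.0092+.010
    rows=[170+cross(g[160:200,x],140)-10 for x in range(215,290,6)]
    l=[250-cross(g[r,250:180:-1],140) for r in (178,182,186)] if 0 else [195+cross(g[r,195:],140) for r in(180,183,186)]
    rr=[310-cross(g[r,310:200:-1],140) for r in(180,183,186)]
    px=[(np.mean(l),183),(np.mean(rr),183),(250,np.nanmedian(rows))]
    W=onz(c,px,zc,s);print(np.round(px,1).tolist(),((W-T[:3,3])@T[:3,:3]).round(4).tolist(),np.round(rows,1).tolist())
E
```

```text
[array([[225.60163856,  58.87972424],
       [254.62709782,  59.22064527]]), array([[161.25481312,  93.35359057],
       [185.90048498,  93.75910244]])] [array([[223.2557398 , 119.13191677],
       [259.0995512 , 119.73963188]]), array([[173.40983607, 146.91015257],
       [209.35658494, 147.62826004]])]
U L [0.6022 0.0019 0.0951] [7.e-05 7.e-05]
U R [ 0.6053 -0.0239  0.108 ] [0.0007 0.0007]
D L [ 0.5497 -0.0006  0.0331] [0.00101 0.00101]
D R [ 0.5575 -0.0411  0.0291] [0.00136 0.00136]
widths 0.02899692610415862 0.04148912830096825 dist 0.08706072018815064 slope 54.03152507923661 yaw 11.0808133207051
yaw across 6.827423200397931
yaw across 10.807520755117366
[[205.4, 183.0], [299.1, 183.0], [250.0, 173.3]] [[0.0324, -0.0275, -0.0008], [0.0324, 0.0289, -0.0008], [0.0383, -0.0006, -0.0008]] [173.2, 173.3, 173.3, 173.3, 173.3, 173.3, 173.3, 173.3, 173.3, 173.3, 173.3, 173.3, 173.3]
[[205.4, 183.0], [299.1, 183.0], [250.0, 173.3]] [[0.0324, -0.0275, -0.0008], [0.0324, 0.0289, -0.0008], [0.0383, -0.0006, -0.0008]] [nan, 173.3, 173.3, 173.3, 173.3, 173.3, 173.3, 173.3, 173.3, 173.4, 173.4, 173.4, 173.4]
```

```bash
python3 - <<'E'
s=open('jaw.py').read()
s=s.replace("L=[xm-cross(g[r,xm::-1]) for r in R]; Q=[xm+cross(g[r,xm:]) for r in R]","L=[x+4-cross(g[r,x+4:x-6:-1]) for r in R]; Q=[x+w-5+cross(g[r,x+w-5:x+w+5]) for r in R]")
s=s.replace("ym=y+h//2 if not lower else y+6","ym=y+h-5 if not lower else y+4")
open('jaw.py','w').write(s)
E
cat > an.py <<'E'
from jaw import *
s1,c1,S=pickle.load(open('w7.pkl','rb'));s2,c2=pickle.load(open('w8.pkl','rb'))
g1,g2=c1['image'].mean(2),c2['image'].mean(2)
U=[jaw(g1,(213,35,55,25),0),jaw(g2,(147,71,56,24),0)]
D=[jaw(g1,(218,120,46,18),1),jaw(g2,(162,148,48,17),1)]
print(U,D)
P=[]
for n,V in(('U',U),('D',D)):
    for k in(0,1):
        X,e=tri([ray(c1,V[0][k],s1),ray(c2,V[1][k],s2)]);P.append(X);print(n,'LR'[k],X.round(4),np.round(e,5))
P=np.array(P);u=P[:2].mean(0);d=P[2:].mean(0);v=u-d
print('widths',np.linalg.norm(P[0]-P[1]),np.linalg.norm(P[2]-P[3]),'dist',np.linalg.norm(v),'slope',np.degrees(np.arctan2(v[2],np.hypot(v[0],v[1]))),'yaw',np.degrees(np.arctan2(v[1],v[0])))
for a,b in((0,1),(2,3)):
    w=P[a]-P[b];print('yaw across',np.degrees(np.arctan2(w[1],w[0]))-90)
# bed frame: yaw, 27 deg slope; lip tips at z=.0165 (U) ; origin from text geometry
E
python3 an.py
```

```text
[array([[212.86720416,  58.59449034],
       [267.2650674 ,  59.44861681]]), array([[         nan,          nan],
       [201.52477968,  94.27021056]])] [array([[216.80516011, 119.0225502 ],
       [264.5906175 , 119.83273035]]), array([[         nan,          nan],
       [209.89935701, 147.63910298]])]
U L [nan nan nan] [nan nan]
U R [ 0.6091 -0.0351  0.0972] [5.e-05 5.e-05]
D L [nan nan nan] [nan nan]
D R [ 0.5589 -0.0457  0.0538] [6.e-05 6.e-05]
widths nan nan dist nan slope nan yaw nan
yaw across nan
yaw across nanjaw.py:17: RuntimeWarning: All-NaN slice encountered
  v=np.array(v);o=np.isfinite(v)&(abs(v-np.nanmedian(v))<1.5)
jaw.py:18: RuntimeWarning: All-NaN slice encountered
  return np.polyfit(np.array(R)[o],v[o],1) if o.sum()>4 else np.array([0,np.nanmedian(v)])
jaw.py:21: RuntimeWarning: All-NaN slice encountered
  a=side(v);u=np.nanmedian(v)
```

Run:
```python
from jaw import *
s2,c2=pickle.load(open('w8.pkl','rb'));g=c2['image'].mean(2)
for r in(78,84,90,150,154,158):print(r,g[r,136:170].round().astype(int).tolist(),g[r,196:220].round().astype(int).tolist())
```

```text
78 [29, 29, 28, 30, 30, 30, 32, 34, 45, 66, 84, 90, 94, 107, 141, 172, 187, 192, 193, 192, 189, 183, 166, 140, 110, 95, 92, 92, 92, 92, 92, 92, 92, 92] [101, 94, 92, 87, 77, 64, 86, 140, 177, 192, 195, 195, 190, 174, 143, 104, 81, 84, 91, 94, 95, 95, 95, 96]
84 [28, 29, 28, 28, 28, 30, 28, 29, 31, 42, 65, 85, 92, 94, 96, 105, 126, 149, 165, 172, 172, 164, 149, 125, 103, 95, 94, 94, 94, 94, 95, 94, 94, 94] [103, 95, 93, 92, 87, 77, 90, 137, 174, 190, 195, 196, 194, 185, 160, 119, 95, 118, 144, 152, 152, 150, 151, 152]
90 [29, 28, 31, 30, 31, 32, 31, 31, 29, 32, 36, 53, 75, 90, 94, 96, 95, 95, 95, 94, 94, 95, 95, 95, 95, 95, 95, 95, 94, 94, 95, 96, 95, 94] [94, 94, 94, 94, 94, 110, 149, 181, 193, 195, 195, 196, 196, 191, 173, 141, 111, 119, 143, 152, 153, 154, 154, 154]
150 [30, 29, 29, 29, 29, 29, 28, 29, 29, 28, 31, 29, 30, 29, 31, 30, 31, 30, 31, 29, 31, 30, 33, 54, 86, 109, 112, 106, 97, 92, 90, 90, 90, 89] [87, 87, 87, 88, 88, 88, 89, 87, 88, 87, 85, 80, 80, 110, 156, 186, 196, 197, 189, 166, 128, 102, 101, 107]
154 [34, 34, 34, 36, 35, 35, 36, 36, 36, 36, 36, 34, 33, 34, 34, 34, 34, 34, 34, 34, 34, 34, 32, 33, 41, 61, 81, 91, 94, 94, 94, 94, 94, 94] [94, 94, 94, 94, 94, 95, 95, 95, 95, 95, 94, 88, 76, 92, 143, 180, 194, 196, 192, 176, 145, 112, 97, 99]
158 [32, 30, 30, 32, 33, 32, 32, 33, 31, 32, 32, 33, 31, 32, 30, 30, 31, 31, 31, 31, 31, 31, 29, 30, 32, 43, 66, 87, 94, 96, 100, 117, 142, 160] [131, 149, 157, 157, 151, 138, 118, 102, 95, 94, 93, 89, 79, 92, 140, 177, 193, 197, 195, 186, 162, 136, 132, 138]
```

```bash
cat > an2.py <<'E'
from m import *
s1,c1,S=pickle.load(open('w7.pkl','rb'));s2,c2=pickle.load(open('w8.pkl','rb'))
A=[(212.87,58.6),(267.27,59.45),(216.8,119.0),(264.6,119.8)];B=[(148.2,93.4),(201.3,94.2),(159.3,146.9),(206.3,147.5)]
P=np.array([tri([ray(c1,a,s1),ray(c2,b,s2)])[0] for a,b in zip(A,B)])
print(P.round(4))
u=P[:2].mean(0);d=P[2:].mean(0);v=u-d
print('widths',np.linalg.norm(P[0]-P[1]),np.linalg.norm(P[2]-P[3]),'dist',np.linalg.norm(v),'slope',np.degrees(np.arctan2(v[2],np.hypot(v[0],v[1]))),'yaw',np.degrees(np.arctan2(v[1],v[0])))
for a,b in((0,1),(2,3)):
    w=P[a]-P[b];print('yaw across',np.degrees(np.arctan2(w[1],w[0]))-90)
# expected world heights of lip tips: U z=70+26.5 sin27+16.5 cos27 ; D about x=-33.5
q=np.radians(27);print('text heights',.07+.0265*np.sin(q)+.0165*np.cos(q),.07-.0335*np.sin(q)+.0165*np.cos(q))
# cast view-1 and view-2 rays on those heights
for c,s,V in((c1,s1,A),(c2,s2,B)):
    print(onz(c,V[:2],.0967,s).round(4).tolist(),onz(c,V[2:],.0680,s).round(4).tolist())
t=S; print('scene proj of U,D', proj(S,P).round(1).tolist())
E
python3 an2.py
```

```text
[[ 0.5996  0.0127  0.0979]
 [ 0.609  -0.035   0.0979]
 [ 0.5497  0.0033  0.0716]
 [ 0.5591 -0.0446  0.0706]]
widths 0.04864979134633932 0.048821334526685536 dist 0.05742783601581208 slope 27.85762394450611 yaw 10.703638982412668
yaw across 11.138260572189608
yaw across 11.108835970384689
text heights 0.09673235589220608 0.06949292590783326
[[0.5997, 0.0128, 0.0967], [0.6092, -0.0351, 0.0967]] [[0.549, 0.0032, 0.068], [0.5585, -0.0451, 0.068]]
[[0.5997, 0.0132, 0.0967], [0.6091, -0.0348, 0.0967]] [[0.5499, 0.0049, 0.068], [0.5595, -0.0437, 0.068]]
scene proj of U,D [[190.6, 192.1], [202.6, 183.2], [207.4, 206.7], [219.1, 197.6]]
```

The measurements agree with the text: slope 27.9°, yaw 11.0°, lip heights 98 and 71 mm, and an end-jaw setting of about 5 mm. I'll move to 20 mm above the planned touch point (bed x = 12 mm).

>>> {"fn": "play_rows", "kwargs": {
  "moves": [
    [0.4, 0, 0, 0, 0.9],
    [0.4, 1.2, -1.8, 0, 0],
    [0.4, 1.3, -1.8, 0, 0],
    [0.4, 1.3, -1.8, 0, 0],
    [0.4, 1.2, -1.8, 0, 0],
    [0.4, 0, 0, 2.4, 0],
    [0.4, 0, 0, 3, 0],
    [0.4, 0, 0, 3, 0],
    [0.4, 0, 0, 2, 0],
    [0.4, 0, 0, 0, 0],
    [0.4, 0, 0, 0, 0],
    [0.4, 0, 0, 0, 0]
  ]
}}

```text
t: 12.25
ee_pos: [0.5633, -0.0196, 0.1071]
ee_rot: [179.9, -0.2, 11.0]
ft_force: [-0.8, -0.5, -0.8]
opening: 0.046
finger_force: 20.0
```

```bash
cat > st.py <<'E'
from m import *
O=np.array([.5885,-.0143]);e=np.array([np.cos(np.radians(11)),np.sin(np.radians(11))]);n=np.array([-e[1],e[0]])
q=np.radians(27)
def bedxz(h,z):
    return h*np.cos(q)+(z-.07)*np.sin(q), -h*np.sin(q)+(z-.07)*np.cos(q)
def st():
    s=sense();p=s['ee_pos'];d=p[:2]-O;h=d@e;f=s['ft_force']
    fh=f[:2]@e
    print('t %.2f h %.1f lat %.1f z %.1f rot %s | F along bed %.1f normal %.1f lat %.1f | M %s | op %.1f gf %.1f'%(s['t'],h*1e3,d@n*1e3,p[2]*1e3,np.round(s['ee_rot'],1),fh*np.cos(q)+f[2]*np.sin(q),-fh*np.sin(q)+f[2]*np.cos(q),f[:2]@n,np.round(s['moment'],2),s['opening']*1e3,s['finger_force']))
    return s
if __name__=='__main__': st()
E
python3 st.py
```

```text
t 12.25 h -25.8 lat -0.4 z 107.1 rot [179.9  -0.2  11. ] | F along bed -1.1 normal -0.3 lat -0.4 | M [ 0.02 -0.06  0.01] | op 46.0 gf 20.0
```

>>> {"fn": "play_rows", "kwargs": {
  "moves": [
    [0.4, -0.1, -0.1, 0.5, 0],
    [0.4, 0, 0, 0.5, 0],
    [0.4, 0, 0, 0.5, 0],
    [0.4, 0, 0, 0.3, 0],
    [0.4, 0, 0, 0.1, 0],
    [0.4, 0, 0, 0, 0],
    [0.4, 0, 0, 0, 0]
  ]
}}

```text
t: 12.95
ee_pos: [0.561, -0.0187, 0.0863]
ee_rot: [180.0, -0.0, 11.0]
ft_force: [-0.2, -0.2, -1.4]
opening: 0.0458
finger_force: 20.0
```

```bash
python3 st.py
```

```text
t 12.95 h -27.9 lat 0.9 z 86.3 rot [180.  -0.  11.] | F along bed -0.8 normal -1.1 lat -0.2 | M [-0.02 -0.02  0.02] | op 45.8 gf 20.0
```

>>> {"fn": "play_rows", "kwargs": {
  "moves": [
    [0.4, 0, 0, 0.1, 0],
    [0.4, 0, 0, 0.1, 0],
    [0.4, 0, 0, 0, 0]
  ]
}}

```text
t: 13.25
ee_pos: [0.5609, -0.0187, 0.0843]
ee_rot: [180.0, -0.0, 11.0]
ft_force: [-0.6, -0.1, -0.3]
opening: 0.0459
finger_force: 20.0
```

>>> {"fn": "play_rows", "kwargs": {
  "moves": [
    [0.4, 0, 0, 0.1, 0],
    [0.4, 0, 0, 0, 0]
  ]
}}

```text
t: 13.45
ee_pos: [0.5609, -0.0188, 0.0838]
ee_rot: [180.0, 0.0, 11.0]
ft_force: [-3.3, -0.8, 4.5]
opening: 0.0459
finger_force: 20.0
```

>>> {"fn": "play_rows", "kwargs": {
  "moves": [
    [0.4, 0, 0, 0.1, 0],
    [0.4, 0, 0, 0, 0]
  ]
}}

```text
t: 13.65
ee_pos: [0.5605, -0.0188, 0.0827]
ee_rot: [180.0, 0.1, 11.0]
ft_force: [-5.1, -0.4, 5.7]
opening: 0.0454
finger_force: 20.0
```

>>> {"fn": "play_rows", "kwargs": {
  "force": 15,
  "moves": [
    [0.4, -0.05, 0, 0.1, 0],
    [0.4, -0.05, 0, 0.1, 0],
    [0.4, -0.05, 0, 0.1, 0],
    [0.4, 0, 0, 0, 0]
  ]
}}

```text
t: 14.05
ee_pos: [0.5593, -0.0191, 0.0794]
ee_rot: [180.0, 0.0, 11.0]
ft_force: [-3.5, -0.3, 5.3]
opening: 0.0462
finger_force: 15.0
```

```bash
python3 st.py
```

```text
t 14.05 h -29.6 lat 0.9 z 79.4 rot [180.   0.  11.] | F along bed -0.7 normal 6.3 lat 0.3 | M [-0.04  0.58  0.02] | op 46.2 gf 15.0
```

>>> {"fn": "play_rows", "kwargs": {
  "moves": [
    [0.4, -0.05, 0, 0.1, 0],
    [0.4, -0.05, 0, 0.1, 0],
    [0.4, 0, 0, 0, 0]
  ]
}}

```text
t: 14.35
ee_pos: [0.5593, -0.0191, 0.0792]
ee_rot: [180.0, -0.1, 11.0]
ft_force: [-6.1, 1.1, 13.7]
opening: 0.0457
finger_force: 15.0
```

```bash
cat > tilt.py <<'E'
from st import *
from jaw import cross
def tilt():
    s=st();c=camera('wrist');g=c['image'].mean(2);pickle.dump((s,c),open('wt.pkl','wb'))
    # far edge of carrier's top: bright run near columns 205-300, white
    m=(c['image'].min(2)>205).astype(np.uint8)
    m=cv2.morphologyEx(m,cv2.MORPH_OPEN,np.ones((3,3)))
    k,l,stt,ce=cv2.connectedComponentsWithStats(m)
    for i in range(1,k):
        if stt[i,4]>150:print(stt[i].tolist(),end=' ')
    print()
    print('col 232-233',[int(v) for v in g[120:200,226]])
    # prediction of far top edge vs tilt (pivot 24 over underside)
    T=pose(s)
    for f in (0,5,10,15,20,27):
        a=np.radians(f);r=lambda x,z:(x*np.cos(a)-z*np.sin(a),x*np.sin(a)+z*np.cos(a))
        o=[]
        for (x,z) in((.038,-.014),(.029,-.014),(.029,.006)):
            X,Z=r(x,z);o+=[proj(c,(T@[X+.0003,y,-.015-Z,1])[:3],s)[0] for y in(-.0275,.0285)]
        print(f,np.round(o,1).tolist())
if __name__=='__main__':tilt()
E
python3 tilt.py
```

```text
t 14.35 h -29.6 lat 0.9 z 79.2 rot [ 1.8e+02 -1.0e-01  1.1e+01] | F along bed 1.0 normal 14.8 lat 2.2 | M [0.29 1.07 0.02] | op 45.7 gf 15.0
[206, 175, 94, 109, 5559] 
col 232-233 [157, 157, 154, 151, 150, 150, 152, 154, 153, 145, 124, 97, 80, 75, 78, 83, 91, 101, 123, 153, 174, 186, 191, 192, 193, 193, 193, 192, 189, 177, 154, 125, 102, 96, 95, 95, 96, 95, 95, 95, 96, 95, 97, 110, 143, 175, 190, 195, 195, 194, 189, 173, 157, 159, 184, 214, 229, 235, 232, 224, 216, 215, 216, 215, 217, 223, 231, 235, 236, 230, 210, 176, 145, 133, 132, 133, 133, 134, 135, 139]
0 [[204.9, 173.3], [298.8, 173.3], [205.5, 188.1], [298.2, 188.1], [199.8, 195.5], [303.8, 195.5]]
5 [[204.0, 172.4], [299.7, 172.4], [204.7, 187.1], [299.0, 187.2], [199.1, 197.7], [304.6, 197.7]]
10 [[203.0, 171.9], [300.7, 171.9], [204.0, 186.6], [299.7, 186.6], [198.3, 200.3], [305.3, 200.3]]
15 [[201.9, 171.9], [301.7, 172.0], [203.2, 186.4], [300.5, 186.4], [197.6, 203.4], [306.0, 203.4]]
20 [[200.9, 172.6], [302.8, 172.6], [202.4, 186.6], [301.3, 186.6], [197.0, 206.9], [306.7, 206.9]]
27 [[199.4, 174.4], [304.3, 174.5], [201.2, 187.7], [302.4, 187.7], [196.1, 212.4], [307.5, 212.4]]
```

```bash
cat > fit.py <<'E'
from st import *
from scipy.optimize import least_squares
def feats(c):
    g=c['image'].mean(2);cols=[222,226,229,239,242,258,261,277]
    F=[]
    p=np.median([g[:,u] for u in cols],0)
    return g,p
def model(c,T,f,dx,dz):
    a=np.radians(f);o=[]
    for (x,z) in((.038,-.014),(.029,-.014),(.029,.006)):
        X,Z=x*np.cos(a)-z*np.sin(a),x*np.sin(a)+z*np.cos(a)
        o+=[proj(c,(T@[X+dx,y,-.015-Z-dz,1])[:3],T_s)[0] for y in(-.0275,.0285)]
    return np.array(o)
T_s=None
def fit(c,s,rf,rb,rt,cl,cr):
    global T_s;T_s=s;T=pose(s)
    def res(v):
        o=model(c,T,*v);return [o[0,1]-rf,o[2,1]-rb,o[4,1]-rt,(o[3,0]-o[2,0]+o[1,0]-o[0,0])/2-(cr-cl)]
    r=least_squares(res,[3,0,0],x_scale=[1,.001,.001]);print('tilt %.1f dx %.1f dz(up) %.1f mm'%(r.x[0],r.x[1]*1e3,r.x[2]*1e3),'res',np.round(r.fun,2))
    return r.x
E
python3 - <<'E'
from fit import *
s,c=pickle.load(open('wt.pkl','rb'));g,p=feats(c)
s0,c0,_=pickle.load(open('w7.pkl','rb'));g0,p0=feats(c0)
for n,gg,pp in(('ref',g0,p0),('now',g,p)):
    print(n,list(zip(range(168,216),pp[168:216].round().astype(int).tolist())))
    print(gg[183,198:212].round().astype(int).tolist(),gg[183,292:308].round().astype(int).tolist(),gg[230,195:225].round().astype(int).tolist())
E
```

```text
ref [(168, 31), (169, 31), (170, 34), (171, 50), (172, 85), (173, 127), (174, 174), (175, 211), (176, 231), (177, 238), (178, 237), (179, 233), (180, 230), (181, 230), (182, 230), (183, 230), (184, 232), (185, 235), (186, 238), (187, 241), (188, 240), (189, 230), (190, 200), (191, 153), (192, 124), (193, 120), (194, 121), (195, 130), (196, 161), (197, 197), (198, 219), (199, 230), (200, 234), (201, 235), (202, 235), (203, 235), (204, 235), (205, 235), (206, 235), (207, 235), (208, 235), (209, 235), (210, 235), (211, 235), (212, 235), (213, 235), (214, 235), (215, 235)]
[33, 34, 35, 32, 31, 33, 51, 113, 182, 222, 237, 240, 241, 241] [241, 241, 241, 241, 239, 231, 206, 147, 69, 33, 30, 31, 31, 31, 30, 32] [76, 76, 78, 77, 77, 77, 76, 76, 72, 59, 42, 30, 25, 27, 45, 104, 171, 212, 228, 233, 235, 235, 235, 235, 235, 235, 235, 235, 235, 235]
now [(168, 196), (169, 195), (170, 189), (171, 172), (172, 155), (173, 158), (174, 184), (175, 214), (176, 230), (177, 235), (178, 236), (179, 234), (180, 232), (181, 231), (182, 231), (183, 231), (184, 231), (185, 232), (186, 234), (187, 236), (188, 236), (189, 228), (190, 204), (191, 166), (192, 139), (193, 133), (194, 132), (195, 133), (196, 134), (197, 134), (198, 135), (199, 139), (200, 160), (201, 191), (202, 213), (203, 223), (204, 227), (205, 229), (206, 229), (207, 229), (208, 229), (209, 229), (210, 229), (211, 229), (212, 229), (213, 229), (214, 229), (215, 229)]
[32, 30, 29, 31, 37, 73, 135, 190, 221, 233, 237, 237, 237, 237] [237, 237, 237, 237, 236, 235, 228, 207, 164, 106, 58, 34, 29, 29, 29, 30] [75, 75, 74, 75, 75, 75, 74, 73, 69, 57, 40, 28, 25, 28, 55, 114, 174, 210, 224, 228, 229, 229, 229, 229, 229, 229, 229, 229, 229, 229]
```

The force jump fits the carrier's underside resting on the lower jaw (θ ≈ 20°), and the block has turned about 8° in the pads. I'll ease up a little and slide up the slope towards the sprung jaw.

>>> {"fn": "play_rows", "kwargs": {
  "force": 22,
  "moves": [
    [0.4, 0.05, 0, -0.15, 0],
    [0.4, 0, 0, 0, 0],
    [0.4, 0.18, 0, -0.09, 0],
    [0.4, 0.18, 0, -0.09, 0],
    [0.4, 0.18, 0, -0.09, 0],
    [0.4, 0, 0, 0, 0]
  ]
}}

```text
t: 15.0
ee_pos: [0.5613, -0.0184, 0.0804]
ee_rot: [-179.9, 0.4, 11.1]
ft_force: [-10.2, -2.8, 7.9]
opening: 0.0455
finger_force: 22.0
```

```bash
python3 st.py
```

```text
t 15.00 h -27.5 lat 1.2 z 80.4 rot [-179.9    0.4   11.1] | F along bed -5.8 normal 11.8 lat -0.8 | M [-0.46  1.91 -0.08] | op 45.5 gf 22.0
```

>>> {"fn": "play_rows", "kwargs": {
  "moves": [
    [0.4, 0, 0, -0.1, 0],
    [0.4, 0, 0, -0.1, 0],
    [0.4, 0, 0, 0, 0]
  ]
}}

```text
t: 15.3
ee_pos: [0.5644, -0.0179, 0.083]
ee_rot: [-180.0, -0.0, 11.0]
ft_force: [-0.3, -0.4, -0.2]
opening: 0.0455
finger_force: 22.0
```

```bash
python3 tilt.py | head -3
python3 - <<'E'
from fit import *
s,c=pickle.load(open('wt.pkl','rb'));g,p=feats(c)
print(list(zip(range(168,210),p[168:210].round().astype(int).tolist())))
print(g[183,198:212].round().astype(int).tolist(),g[183,292:308].round().astype(int).tolist())
E
```

```text
t 15.30 h -24.3 lat 1.0 z 83.0 rot [-180.   -0.   11.] | F along bed -0.4 normal -0.0 lat -0.4 | M [-0.02 -0.02 -0.  ] | op 45.5 gf 22.0
[206, 175, 94, 109, 5549] 
col 232-233 [160, 161, 162, 162, 163, 165, 166, 166, 167, 168, 168, 168, 169, 170, 171, 172, 173, 174, 174, 169, 152, 120, 91, 78, 78, 83, 92, 111, 143, 171, 186, 192, 193, 193, 194, 193, 193, 193, 189, 178, 152, 120, 100, 95, 95, 95, 95, 95, 96, 96, 95, 96, 106, 138, 183, 215, 230, 235, 233, 225, 219, 216, 216, 215, 216, 220, 229, 235, 235, 228, 203, 166, 138, 132, 132, 132, 133, 134, 135, 142]
[(168, 96), (169, 96), (170, 95), (171, 95), (172, 106), (173, 138), (174, 183), (175, 215), (176, 230), (177, 235), (178, 236), (179, 234), (180, 232), (181, 231), (182, 230), (183, 230), (184, 231), (185, 233), (186, 235), (187, 236), (188, 236), (189, 228), (190, 204), (191, 166), (192, 139), (193, 132), (194, 132), (195, 133), (196, 133), (197, 134), (198, 135), (199, 142), (200, 165), (201, 196), (202, 216), (203, 224), (204, 228), (205, 229), (206, 229), (207, 229), (208, 229), (209, 229)]
[32, 30, 31, 29, 31, 51, 112, 178, 218, 232, 237, 237, 237, 237] [236, 236, 236, 237, 236, 235, 228, 207, 164, 104, 54, 33, 29, 28, 28, 29]
```

>>> {"fn": "play_rows", "kwargs": {
  "moves": [
    [0.4, 0, 0, 0.03, 0],
    [0.4, 0.18, 0, -0.09, 0],
    [0.4, 0.18, 0, -0.09, 0],
    [0.4, 0.18, 0, -0.09, 0],
    [0.4, 0.18, 0, -0.09, 0],
    [0.4, 0, 0, 0, 0]
  ]
}}

```text
t: 15.95
ee_pos: [0.5717, -0.0167, 0.087]
ee_rot: [180.0, -0.0, 11.0]
ft_force: [-0.3, 0.2, -1.2]
opening: 0.0457
finger_force: 22.0
```

```bash
python3 st.py
```

```text
t 15.95 h -17.0 lat 0.9 z 87.0 rot [180.  -0.  11.] | F along bed -0.8 normal -1.0 lat 0.2 | M [-0.07  0.08  0.01] | op 45.7 gf 22.0
```

>>> {"fn": "play_rows", "kwargs": {
  "moves": [
    [0.4, 0.18, 0, -0.08, 0],
    [0.4, 0.18, 0, -0.08, 0],
    [0.4, 0, 0, 0, 0]
  ]
}}

```text
t: 16.25
ee_pos: [0.5734, -0.0161, 0.0876]
ee_rot: [-180.0, 0.2, 11.0]
ft_force: [-5.5, -1.7, -0.8]
opening: 0.0456
finger_force: 22.0
```

```bash
python3 st.py
python3 - <<'E'
from m import *
s=sense();c=camera('wrist');pickle.dump((s,c),open('w9.pkl','wb'));g=c['image'].mean(2)
p=np.median([g[:,u] for u in(222,226,229,239,242,258,261,277)],0);print(p[150:210].round().astype(int).tolist())
E
```

```text
t 16.25 h -15.2 lat 1.1 z 87.6 rot [-180.     0.2   11. ] | F along bed -5.4 normal 1.9 lat -0.6 | M [-0.3   0.85 -0.01] | op 45.6 gf 22.0
[109, 103, 103, 104, 104, 102, 94, 85, 79, 76, 76, 80, 87, 92, 99, 110, 124, 134, 139, 140, 142, 142, 141, 138, 130, 118, 104, 97, 95, 96, 96, 96, 96, 96, 96, 97, 113, 164, 209, 223, 209, 176, 144, 132, 132, 132, 133, 133, 135, 141, 164, 196, 216, 224, 228, 229, 230, 230, 230, 230]
```

The push reads 5.4 N along the slope, and in the image the lip now covers the carrier's end (jaw to row 185, carrier from 187). The block is tucked, so I'll push the jaw back gently.

>>> {"fn": "play_rows", "kwargs": {
  "force": 28,
  "moves": [
    [0.4, 0, 0, 0, 0],
    [0.4, 0.18, 0, -0.09, 0],
    [0.4, 0.18, 0, -0.09, 0],
    [0.4, 0.18, 0, -0.09, 0],
    [0.4, 0.18, 0, -0.09, 0],
    [0.4, 0.18, 0, -0.09, 0],
    [0.4, 0, 0, 0, 0]
  ]
}}

```text
t: 17.0
ee_pos: [0.5809, -0.0145, 0.0914]
ee_rot: [-179.9, 0.4, 11.0]
ft_force: [-8.4, -3.0, -1.7]
opening: 0.0459
finger_force: 28.0
```

```bash
python3 st.py
python3 - <<'E'
from m import *
s=sense();c=camera('wrist');pickle.dump((s,c),open('w9.pkl','wb'));g=c['image'].mean(2)
p=np.median([g[:,u] for u in(222,226,229,239,242,258,261,277)],0);print(p[150:210].round().astype(int).tolist())
E
```

```text
t 17.00 h -7.5 lat 1.2 z 91.4 rot [-179.9    0.4   11. ] | F along bed -8.6 normal 2.5 lat -1.3 | M [-0.58  1.59 -0.01] | op 45.9 gf 28.0
[114, 105, 104, 106, 106, 105, 100, 90, 82, 78, 77, 78, 84, 90, 95, 103, 116, 128, 135, 139, 140, 141, 141, 139, 133, 122, 108, 98, 96, 95, 95, 95, 95, 96, 96, 96, 108, 159, 207, 223, 209, 175, 143, 132, 130, 131, 132, 132, 134, 140, 163, 195, 215, 224, 228, 229, 229, 229, 229, 229]
```

>>> {"fn": "play_rows", "kwargs": {
  "moves": [
    [0.4, 0.18, 0, -0.08, 0],
    [0.4, 0.18, 0, -0.08, 0],
    [0.4, 0.18, 0, -0.08, 0],
    [0.4, 0.09, 0, -0.04, 0],
    [0.4, 0, 0, 0, 0]
  ]
}}

```text
t: 17.55
ee_pos: [0.5854, -0.0136, 0.0936]
ee_rot: [-179.9, 0.6, 11.0]
ft_force: [-12.0, -3.0, 0.3]
opening: 0.046
finger_force: 28.0
```

```bash
python3 st.py
python3 - <<'E'
from m import *
s=sense();c=camera('wrist');pickle.dump((s,c),open('w9.pkl','wb'));g=c['image'].mean(2)
p=np.median([g[:,u] for u in(222,226,229,239,242,258,261,277)],0);print(p[180:210].round().astype(int).tolist())
E
```

```text
t 17.55 h -2.9 lat 1.3 z 93.6 rot [-179.9    0.6   11. ] | F along bed -10.9 normal 5.8 lat -0.7 | M [-0.72  2.35 -0.02] | op 46.0 gf 28.0
[95, 95, 95, 95, 96, 96, 99, 125, 173, 204, 202, 174, 142, 131, 130, 131, 131, 132, 133, 138, 161, 192, 214, 224, 228, 229, 229, 229, 229, 229]
```

The force (10.9 N) and geometry both put q at about 15.5 mm. I'll lower the block so that it turns about its tucked end.

>>> {"fn": "play_rows", "kwargs": {
  "force": 24,
  "moves": [
    [0.4, 0.03, 0, 0.15, 0],
    [0.4, 0.03, 0, 0.15, 0],
    [0.4, 0.03, 0, 0.15, 0],
    [0.4, 0.03, 0, 0.15, 0],
    [0.4, 0, 0, 0, 0]
  ]
}}

```text
t: 18.1
ee_pos: [0.5866, -0.0133, 0.0889]
ee_rot: [-179.9, 0.6, 11.1]
ft_force: [-16.4, -4.0, 8.0]
opening: 0.0455
finger_force: 24.0
```

```bash
python3 st.py
python3 - <<'E'
from m import *
s=sense();c=camera('wrist');pickle.dump((s,c),open('w9.pkl','wb'));g=c['image'].mean(2)
p=np.median([g[:,u] for u in(222,226,229,239,242,258,261,277)],0);print(p[176:216].round().astype(int).tolist())
E
```

```text
t 18.10 h -1.7 lat 1.3 z 88.9 rot [-179.9    0.6   11.1] | F along bed -11.3 normal 14.8 lat -0.8 | M [-0.59  2.99  0.03] | op 45.5 gf 24.0
[137, 137, 136, 131, 122, 109, 100, 96, 95, 95, 95, 95, 96, 96, 96, 99, 125, 172, 201, 196, 171, 149, 144, 143, 144, 144, 145, 146, 146, 146, 147, 149, 160, 185, 210, 222, 226, 228, 228, 228]
```

>>> {"fn": "play_rows", "kwargs": {
  "moves": [
    [0.4, 0, 0, 0.15, 0],
    [0.4, 0, 0, 0.15, 0],
    [0.4, 0, 0, 0.15, 0],
    [0.4, 0, 0, 0, 0]
  ]
}}

```text
t: 18.55
ee_pos: [0.5874, -0.0132, 0.0859]
ee_rot: [-179.9, 0.5, 11.1]
ft_force: [-18.7, -2.4, 13.8]
opening: 0.0457
finger_force: 24.0
```

```bash
python3 st.py
python3 - <<'E'
from m import *
s=sense();c=camera('wrist');pickle.dump((s,c),open('w9.pkl','wb'));g=c['image'].mean(2)
p=np.median([g[:,u] for u in(222,226,229,239,242,258,261,277)],0);print(p[176:220].round().astype(int).tolist())
E
```

```text
t 18.55 h -0.9 lat 1.3 z 85.9 rot [-179.9    0.5   11.1] | F along bed -10.5 normal 20.8 lat 1.3 | M [-0.38  3.18  0.03] | op 45.7 gf 24.0
[118, 126, 132, 134, 135, 132, 128, 120, 109, 100, 96, 96, 96, 96, 96, 96, 96, 96, 96, 106, 153, 192, 196, 175, 157, 153, 153, 153, 154, 154, 154, 155, 155, 156, 156, 156, 158, 164, 182, 204, 219, 225, 227, 227]
```

```bash
cat > bl.py <<'E'
from fit import *
import fit
from jaw import cross
def widths(g,row):
    l=215-0;L=[240-cross(255-g[row,240:180:-1],255-170)];R=[262+cross(255-g[row,262:330],255-170)];return L[0],R[0]
def edges(c):
    g,p=feats(c)
    i=np.argmin(p[192:200])+192 if 0 else None
    # wax top far edge: last rise through ~190 above tissue; wax bottom: carrier->end-face fall
    rt=max(r for r in range(192,230) if p[r]<190<=p[r+1]);rt=rt+(190-p[rt])/(p[rt+1]-p[rt])
    return g,p,rt
def bx(px,c,s,zb):
    "cast pixel onto plane bed z=zb, return bed x"
    o,v=ray(c,[px],s);v=v[0]
    N=np.array([-np.sin(q)*e[0],-np.sin(q)*e[1],np.cos(q)]);X=np.array([np.cos(q)*e[0],np.cos(q)*e[1],np.sin(q)]);B=np.array([*O,.07])
    P=o+v*((zb-(o-B)@N)/(v@N));return (P-B)@X*1e3,(P[:2]-O)@n*1e3
E
python3 - <<'E'
from bl import *
s1,c1,_=pickle.load(open('w7.pkl','rb'));print('empty lip x',bx((240,59),c1,s1,.0165))
s,c=pickle.load(open('w9.pkl','rb'));g,p=feats(c)
print('lip now',bx((250,195.8),c,s,.0165))
for a,b,i in((s1,c1,0),(s,c,1)):
    g,p,rt=edges(b);r=int(rt+4);print('wax top row',rt,'width at +4',r,widths(g,r), [int(v) for v in g[r,195:222]],[int(v) for v in g[r,285:315]])
E
```

```text
empty lip x (np.float64(26.689377802822843), np.float64(0.13853565926864483))
lip now (np.float64(39.17271761190345), np.float64(1.838193232048961))
wax top row 196.80184331797236 width at +4 200 (np.float64(206.69230769230768), np.float64(297.7579617834395)) [31, 32, 32, 32, 34, 33, 32, 31, 31, 35, 65, 128, 188, 222, 229, 225, 224, 229, 232, 234, 234, 234, 233, 234, 234, 234, 234] [233, 233, 234, 234, 234, 233, 232, 228, 223, 224, 231, 230, 209, 157, 90, 62, 59, 58, 57, 55, 52, 51, 50, 49, 49, 50, 50, 50, 50, 49]
wax top row 214.37226277372264 width at +4 218 (np.float64(205.93532338308458), np.float64(298.54088050314465)) [29, 30, 29, 29, 29, 29, 29, 29, 29, 48, 107, 174, 211, 220, 216, 218, 223, 226, 226, 226, 226, 226, 226, 226, 226, 226, 226] [226, 226, 226, 226, 226, 226, 226, 226, 224, 218, 211, 213, 217, 198, 145, 73, 36, 32, 30, 30, 30, 29, 30, 30, 28, 27, 29, 29, 30, 28]
```

The lip sighting gives q = 12.6 mm: the block slipped about 4 mm in the pads and the lower end is bearing on the lower lip. I'll relieve it, grip harder and push back a little more before lowering.

>>> {"fn": "play_rows", "kwargs": {
  "force": 40,
  "moves": [
    [0.4, 0, 0, -0.1, 0],
    [0.4, 0, 0, -0.1, 0],
    [0.4, 0, 0, -0.1, 0],
    [0.4, 0.18, 0, -0.09, 0],
    [0.4, 0.18, 0, -0.09, 0],
    [0.4, 0, 0, 0, 0]
  ]
}}

```text
t: 19.2
ee_pos: [0.5882, -0.0129, 0.087]
ee_rot: [-179.9, 0.9, 11.1]
ft_force: [-16.9, -6.2, 1.2]
opening: 0.0453
finger_force: 40.0
```

```bash
cat > look.py <<'E'
from bl import *
s=st();c=camera('wrist');pickle.dump((s,c),open('w9.pkl','wb'));g,p,rt=edges(c)
# jaw lip tip: last row of the ~95 plateau rising to the carrier
pl=[r for r in range(150,215) if abs(p[r]-95)<4];r=max(pl);r2=r+next(i for i in range(6) if p[r+i]>125);row=r2-1+(125-p[r2-1])/(p[r2]-p[r2-1])
print('lip row %.1f -> q %.1f ; wax top row %.1f'%(row,bx((250,row),c,s,.0165)[0]-26.7,rt),p[int(row)-1:int(rt)+3].round().astype(int).tolist())
E
python3 look.py
```

```text
t 19.20 h -0.1 lat 1.4 z 87.0 rot [-179.9    0.9   11.1] | F along bed -15.3 normal 9.1 lat -2.9 | M [-1.02  3.15 -0.05] | op 45.3 gf 40.0
lip row 195.2 -> q 13.8 ; wax top row 214.2 [98, 114, 161, 196, 196, 174, 156, 151, 151, 152, 152, 152, 153, 153, 154, 154, 154, 155, 156, 164, 186, 209, 222]
```

>>> {"fn": "play_rows", "kwargs": {
  "moves": [
    [0.4, 0, 0, -0.1, 0],
    [0.4, 0.1, 0, -0.1, 0],
    [0.4, 0.1, 0, -0.05, 0],
    [0.4, 0, 0, 0, 0]
  ]
}}

```text
t: 19.65
ee_pos: [0.5908, -0.0123, 0.0886]
ee_rot: [-179.9, 0.8, 11.0]
ft_force: [-11.4, -5.3, -6.4]
opening: 0.0461
finger_force: 40.0
```

```bash
python3 look.py
```

```text
t 19.65 h 2.7 lat 1.5 z 88.6 rot [-179.9    0.8   11. ] | F along bed -13.8 normal -0.2 lat -3.0 | M [-1.    2.24 -0.07] | op 46.1 gf 40.0
lip row 195.0 -> q 16.9 ; wax top row 214.0 [99, 124, 171, 199, 194, 169, 153, 150, 150, 151, 151, 152, 152, 153, 153, 154, 154, 154, 156, 167, 191, 212]
```

q is now 16.9 mm with almost no bed load, so I'll lower the lower end.

>>> {"fn": "play_rows", "kwargs": {
  "force": 35,
  "moves": [
    [0.4, 0, 0, 0.15, 0],
    [0.4, 0.03, 0, 0.15, 0],
    [0.4, 0.03, 0, 0.15, 0],
    [0.4, 0, 0, 0.15, 0],
    [0.4, 0, 0, 0, 0]
  ]
}}

```text
t: 20.2
ee_pos: [0.5916, -0.0123, 0.0857]
ee_rot: [-179.9, 0.8, 11.1]
ft_force: [-21.6, -4.9, 10.8]
opening: 0.0457
finger_force: 35.0
```

```bash
python3 look.py
```

```text
t 20.20 h 3.4 lat 1.4 z 85.7 rot [-179.9    0.8   11.1] | F along bed -14.9 normal 19.7 lat -0.7 | M [-0.63  3.57  0.01] | op 45.7 gf 35.0
lip row 198.4 -> q 16.3 ; wax top row 218.8 [96, 107, 152, 191, 192, 174, 162, 159, 160, 160, 160, 161, 161, 162, 162, 162, 163, 163, 163, 164, 165, 173, 194, 214]
```

>>> {"fn": "play_rows", "kwargs": {
  "force": 30,
  "moves": [
    [0.4, 0, 0, 0.1, 0],
    [0.4, 0.02, 0, 0.15, 0],
    [0.4, 0.02, 0, 0.15, 0],
    [0.4, 0, 0, 0, 0]
  ]
}}

```text
t: 20.65
ee_pos: [0.5924, -0.0121, 0.0816]
ee_rot: [-179.9, 0.7, 11.1]
ft_force: [-18.8, -4.2, 9.2]
opening: 0.0457
finger_force: 39.1
```

```bash
python3 look.py
```

```text
t 20.65 h 4.3 lat 1.4 z 81.6 rot [-179.9    0.7   11.1] | F along bed -13.0 normal 17.0 lat -0.5 | M [-0.62  3.26 -0.01] | op 45.7 gf 39.1
lip row 203.9 -> q 14.8 ; wax top row 225.9 [98, 105, 128, 154, 169, 174, 175, 175, 176, 176, 176, 176, 177, 177, 177, 178, 178, 178, 178, 179, 179, 179, 180, 182, 191, 208]
```

Run:
```python
from bl import *
s,c=pickle.load(open('w9.pkl','rb'));g,p,rt=edges(c)
for zb in(.028,.03,.033,.036):
    x,_=bx((250,rt),c,s,zb);print(zb,x)
# wax far-edge width for height
r=int(rt+3);print(r,[int(v) for v in g[r,190:222]],[int(v) for v in g[r,285:318]])
for zb in (.026,.03,.034,.038):
    a=bx((203,r),c,s,zb)[1];b=bx((302,r),c,s,zb)[1];print(zb,(a-b)/99)
# where wax lower/near end edge in image: brightness down column 250
print([int(v) for v in g[225:300:2,226]])
```

```text
0.028 36.43430875472989
0.03 38.52808882713755
0.033 41.668758935748926
0.036 44.80942904436032
228 [36, 44, 55, 65, 71, 72, 73, 74, 74, 74, 75, 76, 74, 73, 67, 57, 53, 99, 162, 201, 216, 221, 222, 222, 222, 222, 222, 222, 222, 222, 222, 222] [222, 222, 222, 222, 222, 221, 222, 221, 221, 217, 207, 179, 124, 63, 54, 66, 73, 74, 74, 75, 75, 75, 75, 74, 73, 71, 68, 60, 48, 38, 31, 29, 28]
0.026 0.5332907336091449
0.03 0.5138187458908777
0.034 0.49434675817261053
0.038 0.4748747704543434
[182, 208, 227, 225, 224, 224, 224, 224, 224, 224, 224, 224, 224, 221, 216, 200, 186, 192, 205, 212, 221, 224, 223, 223, 224, 223, 223, 223, 223, 222, 175, 65, 67, 84, 92, 106, 107, 111]
```

The block is nearly flat (θ ≈ 5°), but q has eased to 14.8 mm. I'll push about 2 mm more up the slope, then go down.

>>> {"fn": "play_rows", "kwargs": {
  "force": 38,
  "moves": [
    [0.4, 0, 0, -0.15, 0],
    [0.4, 0.18, 0, -0.09, 0],
    [0.4, 0.18, 0, -0.09, 0],
    [0.4, 0, 0, 0, 0]
  ]
}}

```text
t: 21.1
ee_pos: [0.5932, -0.0118, 0.0825]
ee_rot: [-179.9, 1.1, 11.1]
ft_force: [-20.9, -5.4, 2.6]
opening: 0.0458
finger_force: 46.5
```

```bash
cat >> look.py <<'E'
fq=bx((250,row),c,s,.0165)[0]-26.7+31;w=bx((250,rt),c,s,.030)[0];print('far wax edge x(30) %.1f, face-9 = %.1f, th est %.1f deg'%(w,fq-9,np.degrees((w-fq+9)/20)))
E
python3 look.py
```

```text
t 21.10 h 5.1 lat 1.5 z 82.5 rot [-179.9    1.1   11.1] | F along bed -18.1 normal 12.1 lat -1.3 | M [-1.2   3.76 -0.04] | op 45.8 gf 46.5
lip row 203.9 -> q 15.8 ; wax top row 225.9 [98, 105, 128, 153, 168, 173, 174, 174, 174, 175, 175, 175, 175, 176, 176, 176, 176, 177, 177, 177, 178, 178, 178, 181, 191, 209]
far wax edge x(30) 39.7, face-9 = 37.8, th est 5.2 deg
```

>>> {"fn": "play_rows", "kwargs": {
  "force": 30,
  "moves": [
    [0.4, 0.03, 0, 0.15, 0],
    [0.4, 0.03, 0, 0.15, 0],
    [0.4, 0.03, 0, 0.15, 0],
    [0.4, 0, 0, 0, 0]
  ]
}}

```text
t: 21.55
ee_pos: [0.5935, -0.0118, 0.0803]
ee_rot: [-179.9, 1.2, 11.1]
ft_force: [-31.3, -6.2, 17.5]
opening: 0.0462
finger_force: 43.8
```

```bash
python3 look.py
```

```text
t 21.55 h 5.4 lat 1.5 z 80.3 rot [-179.9    1.2   11.1] | F along bed -20.4 normal 30.1 lat -0.2 | M [-1.08  5.33  0.  ] | op 46.2 gf 43.8Traceback (most recent call last):
  File "look.py", line 4, in <module>
    pl=[r for r in range(150,215) if abs(p[r]-95)<4];r=max(pl);r2=r+next(i for i in range(6) if p[r+i]>125);row=r2-1+(125-p[r2-1])/(p[r2]-p[r2-1])
                                                                    ~~~~^^^^^^^^^^^^^^^^^^^^^^^^^^^^^^^^^^^
StopIteration
```

```bash
sed -i 's/range(6) if/range(12) if/;s/range(150,215)/range(150,209)/' look.py
python3 - <<'E'
from bl import *
s,c=pickle.load(open('w9.pkl','rb'));g,p=feats(c);print(p[180:245].round().astype(int).tolist())
cv2.imwrite('pics/w10.png',np.vstack([cv2.resize(c['image'][110:310,150:350],(600,600),interpolation=2)])[:,:,::-1])
E
```

```text
[85, 93, 98, 101, 101, 102, 105, 108, 114, 119, 122, 120, 114, 109, 105, 103, 102, 103, 102, 102, 103, 102, 103, 103, 103, 105, 118, 146, 173, 186, 190, 190, 191, 191, 191, 191, 191, 192, 192, 192, 193, 193, 193, 193, 193, 194, 194, 194, 194, 195, 202, 217, 231, 236, 234, 231, 230, 230, 230, 230, 230, 230, 230, 230, 230]
```

View pics/w10.png

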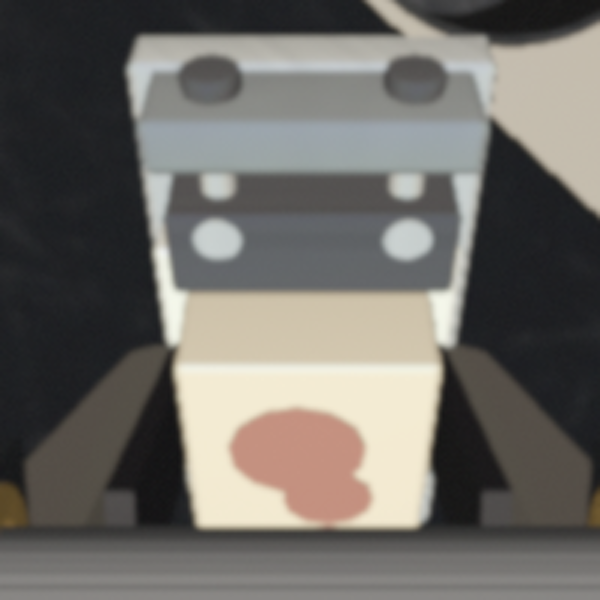

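The last view shows the carrier end under the sprung jaw's lip, at row 290, with the wax square and central and nothing skewed. I'll compute q and the tilt from it.

Run:
```python
from bl import *
s,c=pickle.load(open('w9.pkl','rb'))
lip=bx((250,206.9),c,s,.0165)[0]
for zb in(.028,.03,.032):print('q',lip-26.7,'wax edge',bx((250,230.9),c,s,zb)[0],'face-9',lip-26.7+22)
g=c['image'].mean(2);r=234
print([int(v) for v in g[r,200:215]],[int(v) for v in g[r,290:304]],[(bx((0,r),c,s,z)[1]-bx((100,r),c,s,z)[1])/100 for z in(.028,.03,.032)])
# wax near (lower) end visible? cols along centre
print([int(v) for v in g[228:310,228]])
for z in(.03,.035,.04): print(z,bx((228,284),c,s,z))
```

```text
q 14.868125038377695 wax edge 35.281643548200066 face-9 36.8681250383777
q 14.868125038377695 wax edge 37.483609869455464 face-9 36.8681250383777
q 14.868125038377695 wax edge 39.68557619071099 face-9 36.8681250383777
[78, 75, 65, 49, 32, 28, 46, 105, 171, 212, 227, 232, 233, 233, 233] [233, 233, 233, 233, 228, 217, 188, 129, 59, 29, 30, 41, 57, 71] [np.float64(0.5286982451949709), np.float64(0.5185933568391876), np.float64(0.5084884684834051)]
[194, 195, 202, 218, 231, 235, 233, 230, 229, 229, 229, 229, 229, 229, 229, 229, 229, 229, 229, 229, 229, 229, 228, 224, 215, 202, 188, 176, 167, 161, 158, 158, 159, 160, 164, 169, 175, 187, 205, 219, 226, 228, 228, 229, 228, 229, 228, 228, 228, 229, 229, 229, 228, 228, 228, 226, 216, 179, 117, 70, 64, 71, 82, 89, 92, 97, 106, 112, 112, 113, 117, 118, 118, 124, 130, 132, 127, 120, 124, 131, 135, 135]
0.03 (np.float64(-11.094411999016392), np.float64(15.685979204149284))
0.035 (np.float64(-3.223116637346793), np.float64(14.948311598277183))
0.04 (np.float64(4.64817872432282), np.float64(14.21064399240508))
```

The wax edge and end-face shading say the block is flat (θ ≈ 0–2°) with q = 14.9. I'll relieve the bed pressure and ease down the slope while still holding.

>>> {"fn": "play_rows", "kwargs": {
  "moves": [
    [0.4, 0, 0, -0.1, 0],
    [0.4, -0.09, 0, 0, 0],
    [0.4, -0.09, 0, 0.05, 0],
    [0.4, -0.09, 0, 0.05, 0],
    [0.4, -0.09, 0, 0.05, 0],
    [0.4, 0, 0, 0, 0]
  ]
}}

```text
t: 22.2
ee_pos: [0.5935, -0.0118, 0.0802]
ee_rot: [-179.9, 0.7, 11.1]
ft_force: [-18.3, -3.6, 11.3]
opening: 0.0458
finger_force: 44.0
```

```bash
sed -i 's/abs(p\[r\]-95)<4/88<p[r]<106/;s/range(150,209)/range(150,212)/' look.py; python3 look.py
```

```text
t 22.20 h 5.4 lat 1.5 z 80.2 rot [-179.9    0.7   11.1] | F along bed -11.5 normal 18.5 lat -0.0 | M [-0.54  3.38  0.02] | op 45.8 gf 44.0
lip row 206.1 -> q 15.2 ; wax top row 228.4 [99, 123, 158, 177, 183, 184, 184, 184, 185, 185, 185, 185, 186, 186, 186, 187, 187, 187, 187, 187, 187, 188, 188, 189, 192, 203]
far wax edge x(30) 38.9, face-9 = 37.2, th est 5.0 deg
```

The threshold was off in that reading; at the mid-edge row of 230.1 the block is flat. I'll keep easing down.

>>> {"fn": "play_rows", "kwargs": {
  "moves": [
    [0.4, 0, 0, -0.15, 0],
    [0.4, -0.09, 0, 0.04, 0],
    [0.4, -0.09, 0, 0.04, 0],
    [0.4, -0.09, 0, 0.04, 0],
    [0.4, -0.09, 0, 0.04, 0],
    [0.4, 0, 0, 0, 0]
  ]
}}

```text
t: 22.85
ee_pos: [0.5923, -0.0121, 0.0796]
ee_rot: [-179.9, 0.3, 11.0]
ft_force: [-8.3, -1.9, -0.6]
opening: 0.0453
finger_force: 42.9
```

```bash
python3 - <<'E'
t=open('look.py').read()
t=t.replace("print('lip row","k=int(row)+8;m=(p[k+2]+p[k+32])/2;rt=k+np.argmax(p[k:]>m);rt=rt-1+(m-p[rt-1])/(p[rt]-p[rt-1])\nprint('lip row",1)
open('look.py','w').write(t)
E
python3 look.py
```

```text
t 22.85 h 4.2 lat 1.4 z 79.6 rot [-179.9    0.3   11. ] | F along bed -7.8 normal 3.3 lat -0.3 | M [-0.41  1.6   0.02] | op 45.3 gf 42.9
lip row 205.9 -> q 13.7 ; wax top row 229.6 [100, 104, 128, 164, 182, 186, 186, 187, 187, 187, 187, 188, 188, 188, 188, 188, 189, 189, 189, 189, 190, 190, 190, 190, 191, 197, 212, 226]
far wax edge x(30) 36.3, face-9 = 35.7, th est 1.8 deg
```

>>> {"fn": "play_rows", "kwargs": {
  "moves": [
    [0.4, -0.09, 0, 0.07, 0],
    [0.4, -0.09, 0, 0.06, 0],
    [0.4, -0.09, 0, 0.05, 0],
    [0.4, -0.09, 0, 0.05, 0],
    [0.4, 0, 0, 0, 0]
  ]
}}

```text
t: 23.4
ee_pos: [0.59, -0.0126, 0.0784]
ee_rot: [-180.0, 0.2, 11.0]
ft_force: [-7.7, -0.7, 3.6]
opening: 0.0459
finger_force: 42.1
```

```bash
python3 look.py
```

```text
t 23.40 h 1.8 lat 1.4 z 78.4 rot [-180.     0.2   11. ] | F along bed -5.2 normal 6.7 lat 0.8 | M [-0.05  1.53  0.03] | op 45.9 gf 42.1
lip row 205.6 -> q 11.1 ; wax top row 229.4 [105, 111, 136, 169, 187, 192, 193, 194, 194, 194, 194, 194, 195, 195, 195, 195, 196, 196, 196, 196, 197, 197, 197, 197, 199, 207, 222, 235]
far wax edge x(30) 33.6, face-9 = 33.1, th est 1.5 deg
```

>>> {"fn": "play_rows", "kwargs": {
  "moves": [
    [0.4, -0.09, 0, 0.05, 0],
    [0.4, -0.09, 0, 0.05, 0],
    [0.4, -0.09, 0, 0.05, 0],
    [0.4, 0, 0, 0, 0]
  ]
}}

```text
t: 23.85
ee_pos: [0.5878, -0.013, 0.0773]
ee_rot: [-180.0, 0.1, 11.0]
ft_force: [-5.9, 0.7, 4.5]
opening: 0.0458
finger_force: 41.7
```

```bash
python3 look.py
```

```text
t 23.85 h -0.4 lat 1.4 z 77.3 rot [-1.8e+02  1.0e-01  1.1e+01] | F along bed -3.0 normal 6.6 lat 1.8 | M [-0.07  1.39  0.04] | op 45.8 gf 41.7
lip row 186.2 -> q 21.7 ; wax top row 206.4 [118, 124, 130, 134, 135, 131, 125, 119, 114, 111, 110, 110, 110, 110, 110, 110, 111, 110, 110, 110, 116, 143, 176, 194]
far wax edge x(30) 46.8, face-9 = 43.7, th est 8.9 deg
```

```bash
cat > look2.py <<'E'
from bl import *
import sys
def ed(p,a,b):
    d=np.diff(p[a:b]);i=np.argmax(d)
    if 0<i<len(d)-1: y=d[i-1:i+2];o=(y[0]-y[2])/(2*(y[0]-2*y[1]+y[2]))
    else:o=0
    return a+i+.5+o
def rep(s,c):
    g,p=feats(c);r=ed(p,190,214);w=ed(p,int(r)+8,250)
    qq=bx((250,r),c,s,.0165)[0]-26.7;x=bx((250,w),c,s,.03)[0]
    print('lip row %.1f q %.1f wax %.1f x %.1f, minus(face-9) %.1f'%(r,qq,w,x,x-qq-22))
if __name__=='__main__':
    if len(sys.argv)>1: s,c=pickle.load(open('w9.pkl','rb'))
    else: s=st();c=camera('wrist');pickle.dump((s,c),open('w9.pkl','wb'))
    rep(s,c)
E
python3 look2.py x
```

```text
lip row 206.3 q 8.0 wax 229.6 x 30.9, minus(face-9) 0.8
```

>>> {"fn": "play_rows", "kwargs": {
  "moves": [
    [0.4, -0.09, 0, 0.05, 0],
    [0.4, -0.09, 0, 0.05, 0],
    [0.4, 0, 0, 0, 0]
  ]
}}

```text
t: 24.2
ee_pos: [0.5871, -0.0132, 0.077]
ee_rot: [-180.0, -0.0, 11.0]
ft_force: [-3.7, 0.8, 6.2]
opening: 0.0455
finger_force: 41.1
```

```bash
python3 look2.py
```

```text
t 24.20 h -1.2 lat 1.4 z 77.0 rot [-180.   -0.   11.] | F along bed -0.3 normal 7.1 lat 1.5 | M [ 0.22  1.07 -0.01] | op 45.5 gf 41.1
lip row 205.8 q 7.4 wax 229.4 x 30.1, minus(face-9) 0.6
```

>>> {"fn": "play_rows", "kwargs": {
  "moves": [
    [0.4, -0.09, 0, 0.05, 0],
    [0.4, -0.09, 0, 0.05, 0],
    [0.4, 0, 0, 0, 0]
  ]
}}

```text
t: 24.55
ee_pos: [0.587, -0.0132, 0.077]
ee_rot: [-180.0, -0.3, 11.0]
ft_force: [-1.1, 3.1, 6.9]
opening: 0.046
finger_force: 39.8
```

```bash
python3 look2.py
```

```text
t 24.55 h -1.3 lat 1.4 z 77.0 rot [-180.    -0.3   11. ] | F along bed 2.7 normal 6.4 lat 3.3 | M [0.59 0.5  0.08] | op 46.0 gf 39.8
lip row 205.5 q 7.4 wax 229.0 x 30.0, minus(face-9) 0.7
```

The motion stopped at q ≈ 7.4 with +2.7 N along the slope, so the lower end is against the end jaw's face and both jaws are closed on the carrier. I'll loosen the grip in stages while pressing lightly, so any leftover twist settles flat.

>>> {"fn": "play_rows", "kwargs": {
  "force": 15,
  "moves": [
    [0.4, 0, 0, 0.05, 0],
    [0.4, 0.05, -0.05, 0.05, 0],
    [0.4, 0, 0, 0.05, 0],
    [0.4, 0, 0, 0, 0],
    [0.4, 0, 0, 0, 0]
  ]
}}

```text
t: 25.1
ee_pos: [0.587, -0.0132, 0.077]
ee_rot: [180.0, -0.2, 11.0]
ft_force: [-7.3, 1.6, 17.5]
opening: 0.0457
finger_force: 25.1
```

```bash
python3 look2.py
```

```text
t 25.10 h -1.3 lat 1.4 z 77.0 rot [180.   -0.2  11. ] | F along bed 1.9 normal 18.7 lat 3.0 | M [0.43 1.56 0.03] | op 45.7 gf 25.1
lip row 205.5 q 7.4 wax 229.0 x 30.1, minus(face-9) 0.6
```

It's rigid under 19 N, with no change in height or q, so it's seated flat. I'll ease the pressure and let go.

>>> {"fn": "play_rows", "kwargs": {
  "force": 4,
  "moves": [
    [0.4, 0, 0, -0.1, 0],
    [0.4, 0, 0, -0.1, 0],
    [0.4, 0, 0, -0.05, 0],
    [0.45, 0, 0, 0, 0],
    [0.55, 0, 0, 0, 0],
    [0.65, 0, 0, 0, 0],
    [0.7, 0, 0, 0, 0],
    [0.7, 0, 0, 0, 0],
    [0.7, 0, 0, 0, 0],
    [0.7, 0, 0, 0, 0]
  ]
}}

```text
t: 26.15
ee_pos: [0.5854, -0.0132, 0.0755]
ee_rot: [-180.0, 0.0, 11.0]
ft_force: [0.1, -0.1, 0.2]
opening: 0.0647
finger_force: 0.0
```

```bash
python3 look2.py
```

```text
t 26.15 h -2.9 lat 1.6 z 75.5 rot [-180.    0.   11.] | F along bed 0.1 normal 0.2 lat -0.1 | M [ 0.01  0.   -0.01] | op 64.7 gf 0.0
lip row 203.3 q 7.6 wax 227.3 x 30.0, minus(face-9) 0.5
```

Released with zero contact force, and q is unchanged at 7.5, so the block is clamped. Next I'll retreat straight up and check again.

>>> {"fn": "play_rows", "kwargs": {
  "moves": [
    [0.7, 0, 0, -0.5, 0],
    [0.7, 0, 0, -1, 0],
    [0.7, 0, 0, -2, 0],
    [0.7, 0, 0, -3, 0],
    [0.7, 0, 0, -3, 0],
    [0.7, 0, 0, -3, 0],
    [0.7, -2, 0, 0, 0],
    [0.7, -2, 0, 0, 0],
    [0.7, -2, 0, 0, 0],
    [0.7, 0, 0, 0, 0],
    [0.7, 0, 0, 0, 0]
  ]
}}

```text
t: 27.3
ee_pos: [0.5272, -0.0249, 0.2018]
ee_rot: [180.0, -0.1, 11.0]
ft_force: [0.0, 0.1, 1.1]
opening: 0.0642
finger_force: 0.0
```

Run:
```python
from bl import *
s=st();c=camera('wrist');pickle.dump((s,c),open('wf.pkl','wb'))
g=c['image'].mean(2)
N=np.array([-np.sin(q)*e[0],-np.sin(q)*e[1],np.cos(q)]);X=np.array([np.cos(q)*e[0],np.cos(q)*e[1],np.sin(q)]);B=np.array([*O,.07])
def P(x,z,y=0):return B+X*x/1e3+N*z/1e3+np.array([*n,0])*y/1e3
f=31+7.5
for nm,x,z in(('lip',f-4.5,16.5),('waxtop far',f-9,30),('waxtop near',f-67,30),('lower lip',f-76+4.5,16.5)):print(nm,proj(c,P(x,z,10),s).round(1)[0])
u=int(proj(c,P(0,30,16),s)[0,0]);print(u)
r0=int(proj(c,P(f,16,16),s)[0,1])-8;pr=g[r0:r0+120,u-1:u+2].mean(1);print(r0,pr.round().astype(int).tolist())
```

```text
t 27.30 h -62.2 lat 1.3 z 201.8 rot [ 1.8e+02 -1.0e-01  1.1e+01] | F along bed 0.5 normal 1.0 lat 0.1 | M [ 0.   -0.01 -0.04] | op 64.2 gf 0.0
lip [241.6 104.6]
waxtop far [241.3 115.9]
waxtop near [242.6 170.8]
lower lip [243.  166.9]
235
91 [195, 195, 193, 183, 157, 122, 101, 97, 97, 97, 97, 101, 126, 173, 211, 224, 218, 200, 187, 184, 184, 184, 185, 187, 196, 212, 222, 224, 223, 223, 223, 223, 223, 223, 223, 223, 223, 223, 223, 222, 222, 222, 221, 221, 219, 216, 211, 209, 208, 210, 213, 215, 217, 218, 220, 222, 223, 223, 223, 223, 223, 223, 223, 223, 223, 223, 223, 223, 223, 223, 223, 223, 223, 223, 223, 223, 223, 221, 214, 189, 147, 109, 99, 107, 125, 143, 156, 161, 159, 144, 112, 70, 41, 32, 30, 31, 30, 30, 30, 30, 31, 30, 31, 31, 30, 30, 30, 30, 31, 30, 31, 31, 30, 31, 29, 29, 30, 31, 31, 32]
```

The lip, far wax edge and near wax edge are seen at rows 104, 115.5 and 170.5. That matches the predictions for a flat, clamped block (104.6, 115.9 and 170.8).

```bash
python3 -c "
from bench import close_job
print(close_job())"
```

```text
the job is handed in; nothing more can be done
None
```

The job is handed in: the block is clamped flat, wax side out, with both jaws closed on its carrier (sprung jaw at about 7.5 mm), and the gripper let go only after that; the last camera check matched a flat, clamped block, and I never saw the arm touch the cassettes or beaker.

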